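Take the clay cone out from behind the standing finds

TASK

Bring the clay cone from the back of the finds tray to the examination cradle, laying it in the two V notches. First clear the three finds standing in front of it by setting each upright on the grey side mat, leaving the cone alone until all three are there; once the cone lies in the cradle, put each find back upright in the middle of its own foam pad, the one whose shape matches its foot. Set everything down gently, dropping or toppling nothing.

Things in the scene. Friction and masses are not known exactly. Their poses are not given: they have to be found in the camera images.
- cone: Clay cone, 169 mm long, lying on its side at the tray's back in two V notches (45 mm either side of its origin, 14 mm thick). Shank radius tapers 20 to 14.5 mm, 17.5 at the origin; head 48 mm across. Origin on the axis, near its middle and centre of mass, 46 mm above the table; x along the cone towards the head (84 mm away), level as it lies. Gripped across (along y) at the origin. 250 g.
- juglet: Small round clay juglet in front of the cone, 72 mm high: straight round body of radius 19 mm from 14 to 56 mm up, then a narrow neck and a rim of radius 14 mm. On the round pad at the start. Origin at the centre of its underside, z up. 200 g.
- prism: Upright six-sided clay prism in front of the cone, 72 mm high, 38 mm across flats, 44 across corners, a small dark hole in its top. Flats face along its own +y and -y, corners along +x and -x. On the six-sided pad at the start. Origin at the centre of its underside, z up. 260 g.
- stele: Small square stone stele in front of the cone, 36 by 36 mm in plan, straight sided for 54 mm, with a half-round top (72 mm in all, the round's axis along x). On the square pad at the start, its y faces (the ones to grip) looking along the row. Origin at the centre of its underside, z up. 280 g.
- pad_round: Round dark foam pad, 52 mm across, 3 mm thick, fixed in the wooden tray (160 by 264 mm, rim 15 mm high): the juglet's place. Origin at its underside's centre, 5 mm above the table, so its top is at 8 mm. The three pads form a row along their y axes, 72 mm apart, in any order; their x axes point to the cone, whose axis lies 57 mm behind the row.
- pad_hex: Six-sided dark foam pad, 48 mm across flats, 3 mm thick: the prism's place. Origin and axes as for the round pad; flats face along y.
- pad_square: Square dark foam pad, 49 mm wide, 3 mm thick: the stele's place. Origin and axes as for the round pad.
- mat: The side mat: grey, flat, 250 mm (its x) by 110 mm (its y), 4 mm thick, on the table to one side of the tray (left or right); empty at the start, with room for all three finds. Origin at the centre of its underside, on the table.
- cradle: Examination cradle, on the tray's other side: white board 150 (x) by 80 mm, 5 mm thick, with two white V-notched supports 45 mm either side of its middle along x, 14 mm thick (45 degree walls, apex 21 mm and top 41 mm above the table). The cone lies in them along x, either way round, middle over middle, its origin then 46 mm above the table. Origin at its underside's centre.

How it is judged:
By the outcome, as a careful person would: the job done as asked, in the order asked, and still so for the second after the job is handed in, with the robot touching nothing.
It also fails if it takes over 134 s, if anything falls off the work surface, if the arm or the gripper's body presses on something with over 40 N, if the wrist force passes 120 N, or if a joint passes its speed limit or range.

ROBOT

A 7-joint arm with a two-finger parallel gripper is mounted at the origin on the work surface. World frame = base frame: x ahead of the robot, y to its left, z up, the work surface at z = 0. Lengths are in mm, angles in rad, forces in N, time in s.
With the tool pointing down it reaches from about 425 to 875 mm from the base axis. Payload 4.7 kg.
Tool frame: the origin (TCP) lies on the front face of the gripper's body, between the roots of the fingers; the fingertips stand 73 mm ahead of it and the grasp point (between the pads) lies 54 mm ahead of it; z points along the fingers, y is the line along which they close (so a half turn about z gives the same grasp; the last joint's range is limited). The gripper opens to 85 mm and grips with 20 to 120 N. Pads are 22 mm wide; open, the fingers measure 114 mm over their backs; the gripper's body (76 mm by 85 mm) begins 54 mm behind the grasp point. The pads swing forward as they close: fully open they stand 13 mm farther back than shut.
Start: joints at [1.146, 0.321, -0.07, 1.45, 0.023, 1.371, -0.057], TCP at [276.139, -588.442, 303.949] pointing down, gripper open.
Joint ranges: [-2.86, 2.86], [-0.3, 2.09], [-1.38, 1.24], [0.06, 2.45], [-1.56, 4.7], [0.09, 2.05], [-2.69, 2.69]. Speed limits (rad/s): [2.57, 2.57, 3.14, 3.14, 3.14, 3.14, 3.14].

INTERFACE

Orientations are given as a 3x3 rotation matrix whose columns are the frame's x, y, z axes.
In Python, from plant import robot, viewer gives the robot as it stands.
- The arm moves only by the shell command python3 -m creep 'ROWS' [FORCE]. ROWS is a JSON list that holds a single list of rows (three levels of brackets), with 1 to 5 rows, each of 7 numbers: dx, dy, dz in normalised numbers (1 is 200 mm), then a rotation vector rx, ry, rz in parts of the range, where 1.0 means 2 rad, then the finger opening in mm; each row shifts and turns the commanded pose from where the row before left it, along the tool's axes as they then stand; what a row does not reach is not made up. A row lasts 1/12 s, in which the tool goes at most 41.7 mm and 0.125 rad, less where a joint would pass 70% of its speed; a pose out of reach is approached as far as the arm can. The fingers move at their own pace and stop on an object; FORCE is the grip in N (left out, the last holds). Time passes only in rows, so rows that do not move let the fingers close. It prints the time, the measured TCP pose, the force, the opening and the grip force at its end. Shift and turn numbers lie between -1 and 1, and a call with a number outside is refused. Input that does not fit is refused with a message, and nothing moves.
- robot.get_state(): the state, without advancing time (a new reading comes with each control period).
- viewer.read_camera(name): name is "scene" or "top"; returns a dict with "color" (480x640x3 uint8, red, green, blue), "depth" (480x640 float32, mm along the optical axis (not along the pixel's ray), 0 where there is no reading), "fx", "fy", "cx", "cy" (pixels), "k1" (the pictures are not rectified: a ray, as slopes to the right and down, at radius r is drawn at 1 + k1 r^2 times it, then the intrinsics apply), "T" (4x4, takes a point from camera to world coordinates). Camera axes: x right, y down, z forward; pixel columns grow to the right and rows downward; lengths in mm; the calibration is good to about 2 mm. A picture is of the moment at which its call begins.
- robot.finish_job(): hands the job in; it is judged then, once.
The state is a dict: "time_s": time; "q": joint angles; "joint_vel": joint speeds; "joint_efforts": joint torques, N m; "tool_pos": TCP position; "tcp_rot": TCP orientation; "contact_force": force on the tool from outside, world axes, zero at the start; "wrist_torque": the same for the moment, N m; "opening": finger opening in mm; "gripper_force": force on a finger pad.
Only numpy, scipy, OpenCV 4.12 (cv2) and the standard library are available. Lean on these libraries where they do the work, as an engineer would, in place of code of your own. Each camera call takes 0.05 s, during which the arm holds its last target. There are 200 camera calls.

## Working session

There is one attempt and no reset: what is moved stays moved. The work goes in short steps, Python scripts to look and compute and a shell command to move; the robot and the scene stay as the last step left them, time stands still between calls to the robot, and variables do not carry over. Pictures are saved under pics/ and viewed, at most 14 in all, crops included, and the job is handed in when it is done.

```bash
ls; mkdir -p pics; cat > h.py <<'E'
import numpy as np, cv2
from plant import robot, viewer
def snap(n,f=None):
    c=viewer.read_camera(n)
    if f: cv2.imwrite('pics/'+f,cv2.cvtColor(c['color'],cv2.COLOR_RGB2BGR))
    return c
def rays(c,uv):
    K=np.array([[c['fx'],0,c['cx']],[0,c['fy'],c['cy']],[0,0,1.]])
    uv=np.array(uv,float).reshape(-1,1,2)
    p=cv2.undistortPoints(uv,K,np.array([c['k1'],0,0,0,0.])).reshape(-1,2)
    d=np.c_[p,np.ones(len(p))]
    return d
def onplane(c,uv,z):
    d=rays(c,uv)@c['T'][:3,:3].T; o=c['T'][:3,3]
    return o+d*((z-o[2])/d[:,2])[:,None]
def cloud(c):
    v,u=np.mgrid[0:480,0:640]
    d=rays(c,np.c_[u.ravel(),v.ravel()])
    P=d*c['depth'].reshape(-1,1)
    return (P@c['T'][:3,:3].T+c['T'][:3,3]).reshape(480,640,3)
E
python3 - <<'E'
from h import *
for n in('scene','top'):
    c=snap(n,n+'0.png');print(n,c['fx'],c['k1'],c['T'].round(3).tolist())
s=robot.get_state();print(s['time_s'],s['tool_pos'],np.round(s['tcp_rot'],3).tolist(),s['opening'])
E
```

```text
pics
scene 505.39049035584844 -0.10207466225576534 [[0.706, 0.476, -0.525, 960.364], [0.708, -0.464, 0.532, -443.75], [0.009, -0.747, -0.665, 613.544], [0.0, 0.0, 0.0, 1.0]]
top 479.2770026030733 0.03652643896966451 [[0.016, -0.999, 0.051, 503.98], [-1.0, -0.015, 0.025, 5.619], [-0.024, -0.051, -0.998, 873.739], [0.0, 0.0, 0.0, 1.0]]
0.1 [ 275.94574559 -588.11174171  302.87490735] [[0.905, 0.425, -0.001], [0.425, -0.905, 0.002], [-0.0, -0.002, -1.0]] 85.36994709397466
```

View pics/top0.png

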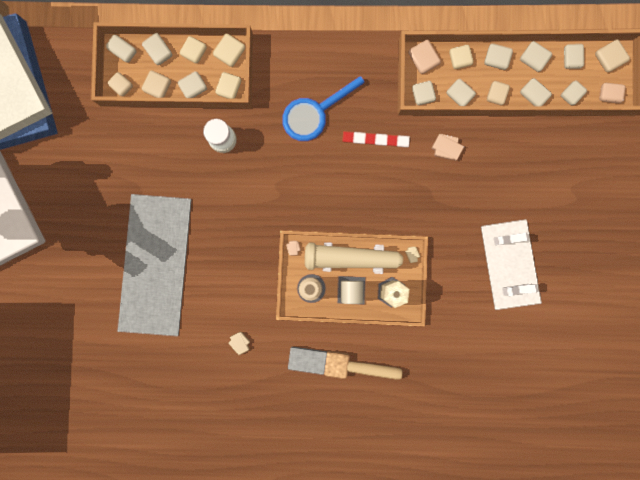

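View pics/scene0.png

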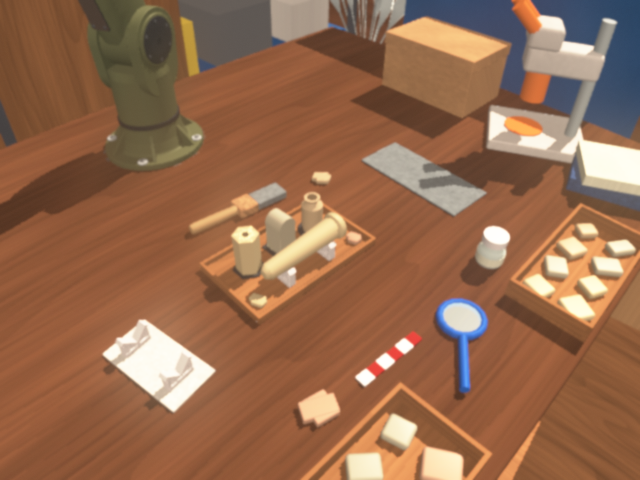

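The top view has the mat on the left (155,265) and the cradle on the right (511,265). The tray is in the middle, with the juglet at (310,289), stele at (352,291), prism at (397,293) and the cone behind, head to the left at (312,257). The scene view shows the same layout with nothing toppled. Next I'll measure them.

```bash
cat > m.py <<'E'
from h import *
def rect(c,m,z,name):
    cs,_=cv2.findContours(m.astype(np.uint8),cv2.RETR_EXTERNAL,cv2.CHAIN_APPROX_NONE)
    k=max(cs,key=cv2.contourArea).reshape(-1,2)
    P=onplane(c,k,z)[:,:2].astype(np.float32)
    r=cv2.minAreaRect(P); print(name,'ctr',np.round(r[0],1),'size',np.round(r[1],1),'ang',round(r[2],2)); return r
def box(m,x0,y0,x1,y1):
    o=np.zeros_like(m);o[y0:y1,x0:x1]=m[y0:y1,x0:x1];return o
E
python3 - <<'E'
from m import *
c=snap('top');hsv=cv2.cvtColor(c['color'],cv2.COLOR_RGB2HSV)
S=hsv[...,1];V=hsv[...,2];P=cloud(c);Z=P[...,2]
rect(c,box((S<70),90,180,210,350),4,'mat')
rect(c,box((S<60)&(V>140),470,210,550,320),5,'cradle')
for n,pt in dict(table=(230,220),matc=(165,290),board=(512,265)).items(): print(n,Z[pt[1]-2:pt[1]+3,pt[0]-2:pt[0]+3].mean().round(1))
m=box((Z>9),265,220,440,335); rect(c,m,15,'tray')
for n,b in dict(jug=(293,270,330,310),stele=(335,270,372,312),prism=(376,275,415,312)).items():
    mm=box(Z>60,*b); q=P[mm]; print(n,mm.sum(),'zmax',np.percentile(q[:,2],95).round(1),'ctr',q.mean(0).round(1))
    t=box(Z>np.percentile(q[:,2],95)-6,*b); rect(c,t,80 ,n+' top')
# cone: points high
mm=box(Z>52,300,235,410,275); q=P[mm]; print('cone',mm.sum(),q[:,1].min(),q[:,1].max(),np.percentile(q[:,2],98))
for a in range(-75,75,1):0
b=np.arange(np.floor(q[:,1].min()),q[:,1].max(),12)
for y in b:
    s=q[(q[:,1]>=y)&(q[:,1]<y+12)]
    if len(s)>5: print(round(y+6),'x',s[:,0].min().round(1),s[:,0].max().round(1),'top',np.percentile(s[:,2],95).round(1))
img=cv2.resize(cv2.cvtColor(c['color'],cv2.COLOR_RGB2BGR)[225:335,270:435],(792,528),interpolation=cv2.INTER_CUBIC);cv2.imwrite('pics/crop1.png',img)
E
```

```text
mat ctr [507.7 328. ] size [111.1 250.8] ang 86.46
cradle ctr [ 518.3 -313.7] size [151.3  82.2] ang 9.45
table 34.6
matc 4.3
board 39.3
tray ctr [489.6 -30.6] size [265.1 160.5] ang 88.57
jug 397 zmax 82.3 ctr [471.2  40.9  90. ]
jug top ctr [470.5  42. ] size [26.3 26.4] ang 1.01
stele 480 zmax 81.3 ctr [466.  -28.2  77.7]
stele top ctr [466.  -28.9] size [34.5 26.3] ang 0.77
prism 525 zmax 82.7 ctr [465.5 -99.4  87.1]
prism top ctr [ 464.8 -101.2] size [38.4 42.9] ang 22.78
cone 1778 -112.874093471371 51.20171859352264 73.78482138994703
-107 x 512.6 533.1 top 57.8
-95 x 510.7 534.7 top 59.1
-83 x 510.5 534.6 top 59.5
-71 x 510.3 536.1 top 60.6
-59 x 508.5 537.6 top 61.8
-47 x 508.3 539.0 top 62.9
-35 x 508.1 538.9 top 63.7
-23 x 507.9 540.5 top 65.6
-11 x 507.7 542.0 top 66.6
1 x 504.0 543.4 top 873.7
13 x 507.2 543.3 top 69.1
25 x 507.0 544.7 top 69.8
37 x 503.5 548.1 top 73.6
49 x 503.4 547.8 top 74.0
```

View pics/crop1.png

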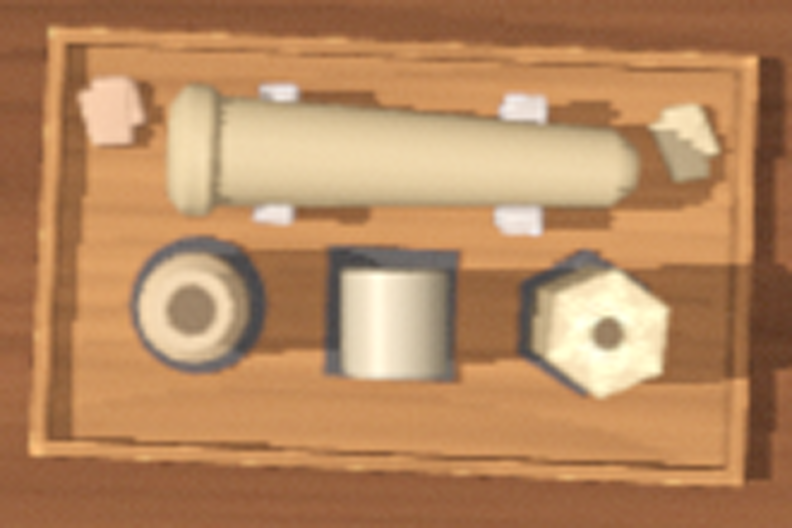

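The crop shows the juglet at (190,310), stele at (393,323) and prism at (600,330), each slightly off its pad only by parallax. The cone's supports are at crop columns 276 and 522. The tray measures 265x160 and the mat 251x111, both as given. I'll refine the cone origin and pad row, and work out the first move.

```bash
cat > d.py <<'E'
import sys; from h import *
x,y,z,yaw=map(float,sys.argv[1:5]); s=robot.get_state(); R=np.array(s['tcp_rot'])
a=np.radians(yaw); Rt=np.array([[np.cos(a),np.sin(a),0],[np.sin(a),-np.cos(a),0],[0,0,-1]])
d=np.array([x,y,z])-s['tool_pos']
print('now',np.round(s['tool_pos'],1),'yaw',np.degrees(np.arctan2(R[1,0],R[0,0])).round(2),'F',np.round(s['contact_force'],1),'t',s['time_s'],'q7',round(s['q'][6],2))
print('delta in present axes',np.round(R.T@d,1),'in target axes',np.round(Rt.T@d,1),'rotvec',np.round(cv2.Rodrigues(R.T@Rt)[0].ravel(),3))
E
python3 - <<'E'
from m import *
c=snap('top')
f=lambda u,v:(270+u/4.8-.5*0,225+v/4.8)
for n,uv,z in [('cone head',f(168,150),46),('cone tail',f(638,158),46),('notch L',f(276,150),41),('notch R',f(522,164),41)]: print(n,onplane(c,uv,z).round(1))
hsv=cv2.cvtColor(c['color'],cv2.COLOR_RGB2HSV);Z=cloud(c)[...,2]
# cone outline contour
m=box(Z>28,300,238,412,275); rect(c,m,46,'cone outline')
P=onplane(c,[(510,240),(519,291)],41);print('cradle notches',P.round(1))
E
python3 d.py 465.4 -101.4 200 -1.43
```

```text
cone head [[525.3  51.5  46. ]]
cone tail [[ 525.1 -117.    46. ]]
notch L [[526.1  12.6  41. ]]
notch R [[522.4 -76.1  41. ]]
cone outline ctr [523.6 -31.1] size [168.7  48.9] ang 88.51
cradle notches [[ 559.  -299.8   41. ]
 [ 472.1 -314.4   41. ]]
now [ 276.  -588.2  303.2] yaw 25.14 F [ 0.5 -0.5 -0.4] t 0.2 q7 -0.06
delta in present axes [ 378.3 -360.1  103.6] in target axes [ 177.2 -491.4  103.2] rotvec [-0.001  0.     0.464]
```

Units first: shifts go in shares of 200 mm and turns go in shares of 2 rad. So 0.116 rad / 2 = 0.058.

```bash
python3 -m creep '[[[0, 0, 0, 0, 0, 0.058, 62], [0, 0, 0, 0, 0, 0.058, 62], [0, 0, 0, 0, 0, 0.058, 62], [0, 0, 0, 0, 0, 0.058, 62]]]' 40
python3 -m creep '[[[0.065, -0.18, 0.03, 0, 0, 0, 62], [0.065, -0.18, 0.03, 0, 0, 0, 62], [0.065, -0.18, 0.03, 0, 0, 0, 62], [0.065, -0.18, 0.03, 0, 0, 0, 62], [0.065, -0.18, 0.03, 0, 0, 0, 62]]]'
python3 -m creep '[[[0.065, -0.18, 0.03, 0, 0, 0, 62], [0.065, -0.18, 0.03, 0, 0, 0, 62], [0.065, -0.18, 0.03, 0, 0, 0, 62], [0.065, -0.18, 0.03, 0, 0, 0, 62], [0.065, -0.18, 0.03, 0, 0, 0, 62]]]'
python3 -m creep '[[[0, 0, 0, 0, 0, 0, 62], [0, 0, 0, 0, 0, 0, 62]]]'
python3 d.py 465.4 -101.4 200 -1.43
```

```text
time_s: 0.53
tool_pos: [276.0, -588.3, 303.6]
tcp_rot: [[1.0, -0.031, -0.0], [-0.031, -1.0, 0.0], [-0.0, -0.0, -1.0]]
contact_force: [0.0, -0.1, -0.6]
opening: 62.0
gripper_force: 0.0
time_s: 0.95
tool_pos: [345.9, -408.3, 273.5]
tcp_rot: [[1.0, -0.025, -0.0], [-0.025, -1.0, -0.0], [-0.0, 0.0, -1.0]]
contact_force: [1.5, -0.4, 0.6]
opening: 61.9
gripper_force: 0.0
time_s: 1.37
tool_pos: [415.4, -230.0, 243.7]
tcp_rot: [[1.0, -0.025, 0.0], [-0.025, -1.0, -0.001], [0.0, 0.001, -1.0]]
contact_force: [0.4, -1.0, 0.4]
opening: 61.9
gripper_force: 0.0
time_s: 1.53
tool_pos: [415.9, -229.4, 243.7]
tcp_rot: [[1.0, -0.02, -0.001], [-0.02, -1.0, -0.0], [-0.001, 0.0, -1.0]]
contact_force: [-0.1, -0.9, 0.8]
opening: 61.9
gripper_force: 0.0
now [ 415.9 -229.4  243.7] yaw -1.12 F [-0.1 -0.9  0.8] t 1.5333 q7 -1.14
delta in present axes [  47.  -129.    43.7] in target axes [  46.3 -129.2   43.7] rotvec [0.    0.001 0.005]
```

In the tool's units: -32.3 mm / 200 = -0.1615, 11.6 mm / 200 = 0.058.

```bash
python3 -m creep '[[[0.058, -0.1615, 0.0545, 0, 0, 0, 62], [0.058, -0.1615, 0.0545, 0, 0, 0, 62], [0.058, -0.1615, 0.0545, 0, 0, 0, 62], [0.058, -0.1615, 0.0545, 0, 0, 0, 62], [0, 0, 0, 0, 0, 0, 62]]]'
python3 -m creep '[[[0, 0, 0.05, 0, 0, 0, 62], [0, 0, 0.05, 0, 0, 0, 62]]]'
python3 - <<'E'
from h import *
c=snap('top','t1.png');a=cv2.imread('pics/t1.png')[225:335,270:435];c=snap('scene','s1.png');b=cv2.imread('pics/s1.png')[170:320,180:400]
cv2.imwrite('pics/v1.png',np.hstack([cv2.resize(a,None,fx=2.4,fy=2.4),cv2.resize(b,(387,264))]))
E
python3 d.py 465.4 -101.4 100 -1.43
```

```text
time_s: 1.95
tool_pos: [465.7, -98.1, 198.8]
tcp_rot: [[1.0, -0.018, -0.001], [-0.018, -1.0, 0.004], [-0.001, -0.004, -1.0]]
contact_force: [0.1, -0.0, 0.6]
opening: 62.0
gripper_force: 0.0
time_s: 2.12
tool_pos: [465.0, -105.7, 180.0]
tcp_rot: [[1.0, -0.027, 0.001], [-0.027, -1.0, -0.001], [0.001, 0.001, -1.0]]
contact_force: [0.7, -0.7, -0.6]
opening: 62.3
gripper_force: 0.0
now [ 463.1 -105.8  178.2] yaw -1.63 F [ 0.4 -0.8 -0.2] t 2.2167 q7 -1.46
delta in present axes [ 2.5 -4.4 78.2] in target axes [ 2.2 -4.4 78.2] rotvec [-0.     0.004 -0.004]
```

View pics/v1.png

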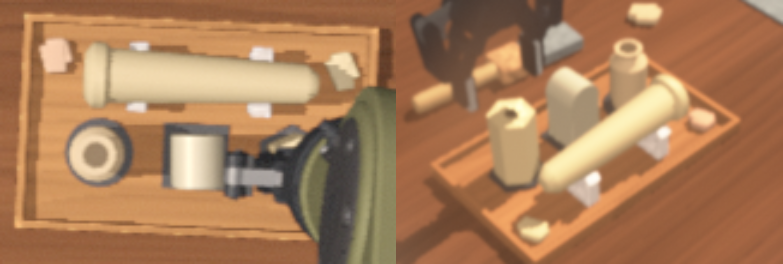

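The top view shows the gripper over the prism, and the scene view shows the fingers in the air above the row, so nothing has been touched. The measured pose drifted after the stop, so I'll let it settle and read it again.

```bash
for i in 1 2 3; do python3 -m creep '[[[0, 0, 0, 0, 0, 0, 62], [0, 0, 0, 0, 0, 0, 62]]]' | grep -E "time|pos"; done; python3 d.py 465.4 -101.4 100 -1.43
```

```text
time_s: 2.38
tool_pos: [464.6, -105.2, 180.4]
time_s: 2.55
tool_pos: [465.0, -104.3, 180.8]
time_s: 2.72
tool_pos: [464.9, -104.0, 180.6]
now [ 464.9 -104.   180.6] yaw -1.45 F [-0.1  0.2 -0.1] t 2.7167 q7 -1.46
delta in present axes [ 0.4 -2.6 80.6] in target axes [ 0.4 -2.6 80.6] rotvec [ 0. -0. -0.]
```

In the tool's units: 15 mm / 200 = 0.075, -2.6 mm / 200 = -0.013.

```bash
python3 -m creep '[[[0.002, -0.013, 0.05, 0, 0, 0, 62], [0, 0, 0.075, 0, 0, 0, 62], [0, 0, 0.075, 0, 0, 0, 62], [0, 0, 0.075, 0, 0, 0, 62], [0, 0, 0.075, 0, 0, 0, 62]]]' | grep force
python3 -m creep '[[[0, 0, 0.04, 0, 0, 0, 62], [0, 0, 0.013, 0, 0, 0, 62], [0, 0, 0, 0, 0, 0, 62], [0, 0, 0, 0, 0, 0, 62], [0, 0, 0, 0, 0, 0, 62]]]' |grep force
python3 d.py 465.4 -101.4 100 -1.43
```

```text
contact_force: [-0.0, 0.0, -0.5]
gripper_force: 0.0
contact_force: [0.1, -0.6, -0.4]
gripper_force: 0.0
now [ 466.  -101.4  100.5] yaw -1.44 F [ 0.1 -0.6 -0.4] t 3.55 q7 -1.52
delta in present axes [-0.6  0.   0.5] in target axes [-0.6  0.   0.5] rotvec [ 0.001 -0.002 -0.   ]
```

```bash
python3 -m creep '[[[0, 0, 0, 0, 0, 0, 50], [0, 0, 0, 0, 0, 0, 44], [0, 0, 0, 0, 0, 0, 41], [0, 0, 0, 0, 0, 0, 39], [0, 0, 0, 0, 0, 0, 37]]]' 40| grep -E "force|open"
python3 -m creep '[[[0, 0, 0, 0, 0, 0, 34], [0, 0, 0, 0, 0, 0, 30], [0, 0, 0, 0, 0, 0, 30], [0, 0, 0, 0, 0, 0, 30]]]' | grep -E "force|open"
python3 d.py 465.4 -101.4 100 -1.43
```

```text
contact_force: [-1.0, 1.9, 6.0]
opening: 38.4
gripper_force: 38.4
contact_force: [-1.8, 1.3, 5.2]
opening: 38.5
gripper_force: 38.4
now [ 465.6 -101.   100.4] yaw -1.43 F [-1.8  1.3  5.2] t 4.3 q7 -1.52
delta in present axes [-0.2  0.4  0.4] in target axes [-0.2  0.4  0.4] rotvec [ 0.    -0.001 -0.   ]
```

In the tool's units: -32 mm / 200 = -0.16, -30 mm / 200 = -0.15.

```bash
python3 -m creep '[[[0, 0, -0.015, 0, 0, 0, 30], [0, 0, -0.05, 0, 0, 0, 30], [0, 0, -0.125, 0, 0, 0, 30], [0, 0, -0.16, 0, 0, 0, 30], [0, 0, -0.15, 0, 0, 0, 30]]]' | grep -E "force|open"
python3 -m creep '[[[0.01, -0.04, -0.1, 0, 0, 0, 30], [0.03, -0.1, 0, 0, 0, 0, 30], [0.04, -0.165, 0, 0, 0, 0, 30], [0.04, -0.165, 0, 0, 0, 0, 30], [0.04, -0.165, 0, 0, 0, 0, 30]]]' | grep -E "force|open"
python3 -m creep '[[[0.04, -0.165, 0, 0, 0, 0, 30], [0.04, -0.165, 0, 0, 0, 0, 30], [0.04, -0.165, 0, 0, 0, 0, 30], [0.04, -0.165, 0, 0, 0, 0, 30], [0.04, -0.165, 0, 0, 0, 0, 30]]]' | grep -E "force|open"
python3 -m creep '[[[0.04, -0.165, 0, 0, 0, 0, 30], [0.04, -0.165, 0, 0, 0, 0, 30], [0.04, -0.165, 0, 0, 0, 0, 30], [0.035, -0.1, 0, 0, 0, 0, 30], [0.01, -0.04, 0, 0, 0, 0, 30]]]' | grep -E "force|open"
python3 -m creep '[[[0, 0, 0, 0, 0, 0, 30], [0, 0, 0, 0, 0, 0, 30], [0, 0, 0, 0, 0, 0, 30], [0, 0, 0, 0, 0, 0, 30], [0, 0, 0, 0, 0, 0, 30]]]' | grep -E "force|open"
python3 d.py 579.6 323.6 97 -1.43
```

```text
contact_force: [1.2, -0.1, -2.1]
opening: 38.4
gripper_force: 39.3
contact_force: [0.3, 1.5, -1.6]
opening: 38.2
gripper_force: 39.3
contact_force: [0.9, 0.4, -1.9]
opening: 38.6
gripper_force: 39.3
contact_force: [-0.7, -0.1, -3.9]
opening: 38.3
gripper_force: 39.4
contact_force: [-0.5, 0.0, -2.4]
opening: 38.5
gripper_force: 39.4
now [581.2 313.1 219.9] yaw -1.57 F [-0.5  0.  -2.4] t 6.3833 q7 -2.34
delta in present axes [ -1.9 -10.6 122.8] in target axes [ -1.8 -10.5 122.9] rotvec [ 0.001 -0.    -0.002]
```

In the tool's units: 30 mm / 200 = 0.15, 25 mm / 200 = 0.125.

```bash
python3 -m creep '[[[-0.009, -0.0525, 0.1, 0, 0, 0, 30], [0, 0, 0.15, 0, 0, 0, 30], [0, 0, 0.15, 0, 0, 0, 30], [0, 0, 0.125, 0, 0, 0, 30], [0, 0, 0.05, 0, 0, 0, 30]]]' | grep -E "force|open"
python3 -m creep '[[[0, 0, 0.02, 0, 0, 0, 30], [0, 0, 0.01, 0, 0, 0, 30], [0, 0, 0, 0, 0, 0, 30], [0, 0, 0, 0, 0, 0, 30], [0, 0, 0, 0, 0, 0, 30]]]' | grep -E "force|open|pos"
for i in 1 2 ; do python3 -m creep '[[[0, 0, 0.0035, 0, 0, 0, 30], [0, 0, 0, 0, 0, 0, 30], [0, 0, 0, 0, 0, 0, 30], [0, 0, 0, 0, 0, 0, 30]]]' | grep -E "contact|pos"; done
```

```text
contact_force: [-0.8, -0.6, -2.4]
opening: 38.4
gripper_force: 39.3
tool_pos: [580.1, 326.0, 100.6]
contact_force: [0.4, 1.1, -2.3]
opening: 38.7
gripper_force: 39.4
tool_pos: [579.3, 325.5, 98.1]
contact_force: [-0.5, 0.1, -2.4]
tool_pos: [579.2, 325.5, 97.2]
contact_force: [-0.4, 0.3, -1.5]
```

In the tool's units: 0.4 mm / 200 = 0.002.

```bash
for i in 1 2 ; do python3 -m creep '[[[0, 0, 0.002, 0, 0, 0, 30], [0, 0, 0, 0, 0, 0, 30], [0, 0, 0, 0, 0, 0, 30], [0, 0, 0, 0, 0, 0, 30]]]' | grep -E "contact|pos"; done
```

```text
tool_pos: [579.3, 325.5, 96.8]
contact_force: [-0.3, 0.0, -2.3]
tool_pos: [579.3, 325.5, 96.5]
contact_force: [0.6, 0.2, -1.2]
```

In the tool's units: 0.4 mm / 200 = 0.002.

```bash
for i in 1 2 ; do python3 -m creep '[[[0, 0, 0.002, 0, 0, 0, 30], [0, 0, 0, 0, 0, 0, 30], [0, 0, 0, 0, 0, 0, 30], [0, 0, 0, 0, 0, 0, 30]]]' | grep -E "contact|pos"; done
```

```text
tool_pos: [579.3, 325.5, 96.5]
contact_force: [-1.5, -0.5, 2.4]
tool_pos: [579.3, 325.6, 96.5]
contact_force: [-2.3, -2.0, 5.3]
```

In the tool's units: -5 mm / 200 = -0.025.

```bash
python3 -m creep '[[[0, 0, 0, 0, 0, 0, 39.5], [0, 0, 0, 0, 0, 0, 42], [0, 0, 0, 0, 0, 0, 50], [0, 0, 0, 0, 0, 0, 62], [0, 0, -0.025, 0, 0, 0, 62]]]' | grep -E "contact|open"
python3 -m creep '[[[0, 0, -0.05, 0, 0, 0, 62], [0, 0, -0.1, 0, 0, 0, 62], [0, 0, -0.125, 0, 0, 0, 62], [0, 0, -0.125, 0, 0, 0, 62], [-0.015, 0.05, -0.05, 0, 0, 0, 62]]]' | grep -E "contact|open"
python3 -m creep '[[[-0.045, 0.16, 0, 0, 0, 0, 62], [-0.045, 0.16, 0, 0, 0, 0, 62], [-0.045, 0.16, 0, 0, 0, 0, 62], [-0.045, 0.16, 0, 0, 0, 0, 62], [-0.045, 0.16, 0, 0, 0, 0, 62]]]' | grep -E "contact"
python3 -m creep '[[[-0.045, 0.16, 0, 0, 0, 0, 62], [-0.045, 0.16, 0, 0, 0, 0, 62], [-0.045, 0.16, 0, 0, 0, 0, 62], [-0.045, 0.16, 0, 0, 0, 0, 62], [-0.045, 0.16, 0, 0, 0, 0, 62]]]' | grep -E "contact"
python3 -m creep '[[[-0.05, 0.1, 0, 0, 0, 0, 62], [0, 0, 0, 0, 0, 0, 62], [0, 0, 0, 0, 0, 0, 62], [0, 0, 0, 0, 0, 0, 62], [0, 0, 0, 0, 0, 0, 62]]]' | grep -E "contact"
python3 d.py 467 -29.4 100 -1.43
```

```text
contact_force: [-0.6, 0.9, 0.2]
opening: 62.4
contact_force: [0.2, 0.6, 0.5]
opening: 62.3
contact_force: [0.8, -1.1, -0.0]
contact_force: [1.6, -1.4, -0.1]
contact_force: [0.7, 0.5, 0.7]
now [467.7 -20.6 190.9] yaw -1.33 F [0.7 0.5 0.7] t 11.3 q7 -1.63
delta in present axes [-0.5  8.8 90.9] in target axes [-0.5  8.8 90.9] rotvec [-0.    -0.001  0.002]
```

In the tool's units: 20 mm / 200 = 0.1, 10 mm / 200 = 0.05.

```bash
python3 -m creep '[[[-0.0025, 0.044, 0.1, 0, 0, 0, 62], [0, 0, 0.05, 0, 0, 0, 62], [0, 0, 0, 0, 0, 0, 62], [0, 0, 0, 0, 0, 0, 62], [0, 0, 0, 0, 0, 0, 62]]]' | grep -E "contact"
python3 d.py 467 -29.4 100 -1.43
python3 - <<'E'
from m import *
c=snap('top','t2.png');Z=cloud(c)[...,2]
t=box((Z>70)&(Z<84),110,180,210,350); rect(c,t,76,'prism on mat')
E
```

```text
contact_force: [0.5, 0.3, 0.6]
now [467.1 -29.7 161. ] yaw -1.37 F [0.5 0.3 0.6] t 11.7167 q7 -1.63
delta in present axes [-0.1 -0.3 61. ] in target axes [-0.1 -0.3 61. ] rotvec [-0.    -0.     0.001]
prism on mat ctr [578.2 323.3] size [44.7 39.3] ang 54.31
```

View pics/t2.png

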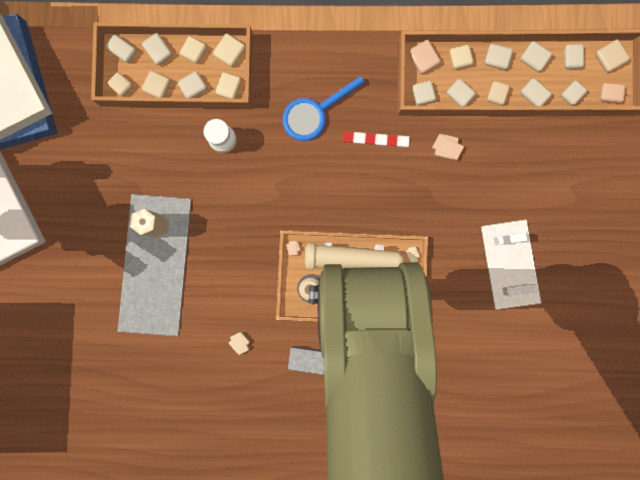

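The top view shows the prism upright on the mat at (143,221), with the rest of the mat clear. The gripper is over the stele, so I'll descend and grip it.

In the tool's units: 18 mm / 200 = 0.09, 15 mm / 200 = 0.075.

```bash
python3 -m creep '[[[0, 0, 0.075, 0, 0, 0, 62], [0, 0, 0.09, 0, 0, 0, 62], [0, 0, 0.075, 0, 0, 0, 62], [0, 0, 0.045, 0, 0, 0, 62], [0, 0, 0.02, 0, 0, 0, 62]]]' | grep -E "contact"
python3 -m creep '[[[0, 0, 0, 0, 0, 0, 62], [0, 0, 0, 0, 0, 0, 62], [0, 0, 0, 0, 0, 0, 62], [0, 0, 0, 0, 0, 0, 50], [0, 0, 0, 0, 0, 0, 44]]]' | grep -E "contact|pos"
python3 -m creep '[[[0, 0, 0, 0, 0, 0, 40], [0, 0, 0, 0, 0, 0, 38], [0, 0, 0, 0, 0, 0, 36], [0, 0, 0, 0, 0, 0, 34], [0, 0, 0, 0, 0, 0, 30]]]' | grep -E "contact|open"
python3 -m creep '[[[0, 0, 0, 0, 0, 0, 28], [0, 0, 0, 0, 0, 0, 28], [0, 0, 0, 0, 0, 0, 28]]]' | grep -E "force|open"
python3 d.py 507.7 329 97 -1.43
```

```text
contact_force: [-4.1, -3.9, 27.4]
tool_pos: [470.6, -30.7, 103.4]
contact_force: [-0.3, -2.0, 15.1]
contact_force: [-0.5, -0.7, 17.1]
opening: 35.6
contact_force: [0.2, -0.1, 17.4]
opening: 35.6
gripper_force: 45.9
now [471.3 -30.3 104. ] yaw -1.47 F [ 0.2 -0.1 17.4] t 13.2667 q7 -1.69
delta in present axes [  27.1 -360.1    7.1] in target axes [  27.5 -360.1    7. ] rotvec [ 0.    -0.01  -0.001]
```

The contact force rose to 27 N during the descent, so something touched. I'll look before going on.

```bash
python3 - <<'E'
from h import *
c=snap('scene','s3.png');a=cv2.imread('pics/s3.png')
cv2.imwrite('pics/v3.png',cv2.resize(a[140:320,160:400],(800,600),interpolation=cv2.INTER_CUBIC))
s=robot.get_state();print(np.round(s['q'],3),np.round(s['wrist_torque'],2),np.round(s['contact_force'],1),np.round(s['tcp_rot'],3).tolist())
E
```

```text
[ 0.526  0.185 -0.551  2.082  0.125  0.895 -1.691] [0.63 0.04 0.  ] [ 0.1 -0.4 17. ] [[1.0, -0.026, 0.01], [-0.026, -1.0, -0.001], [0.01, 0.001, -1.0]]
```

View pics/v3.png

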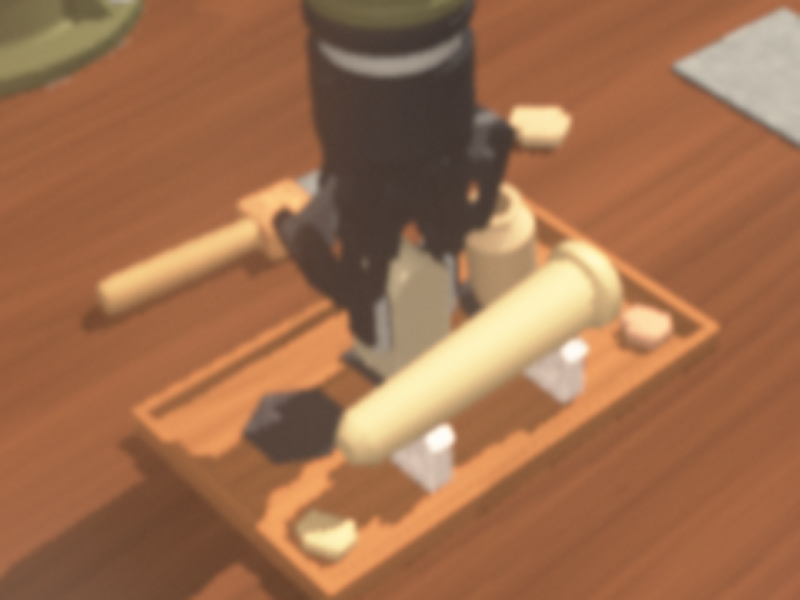

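The scene view shows the right knuckle linkage at (495,190) resting on the juglet's rim at (505,205). It pressed with about 20 N and the juglet is still upright. The stele is gripped, so a straight lift comes clear.

In the tool's units: -2 mm / 200 = -0.01, -1 mm / 200 = -0.005.

```bash
python3 -m creep '[[[0, 0, -0.01, 0, 0, 0, 28], [0, 0, -0.01, 0, 0, 0, 28], [0, 0, -0.005, 0, 0, 0, 28], [0, 0, 0, 0, 0, 0, 28]]]' | grep -E "pos|force|open"
python3 -m creep '[[[0, 0, -0.005, 0, 0, 0, 28], [0, 0, -0.015, 0, 0, 0, 28], [0, 0, -0.025, 0, 0, 0, 28], [0, 0, -0.05, 0, 0, 0, 28], [0, 0, -0.075, 0, 0, 0, 28]]]' | grep -E "pos|force|open"
python3 -m creep '[[[0, 0, -0.15, 0, 0, 0, 28], [0, 0, -0.15, 0, 0, 0, 28], [0, 0, -0.075, 0, 0, 0, 28], [0, 0, 0, 0, 0, 0, 28], [0, 0, 0, 0, 0, 0, 28]]]' | grep -E "force|open"
python3 d.py 507.7 327 97 -1.43
```

```text
tool_pos: [466.3, -30.5, 104.5]
contact_force: [-1.0, 1.1, -3.1]
opening: 35.9
gripper_force: 41.1
tool_pos: [465.8, -30.4, 138.6]
contact_force: [0.0, 0.1, -3.4]
opening: 35.6
gripper_force: 41.1
contact_force: [-0.5, 0.3, -3.2]
opening: 35.5
gripper_force: 41.3
now [467.1 -30.6 214.6] yaw -1.45 F [-0.5  0.3 -3.2] t 14.4833 q7 -1.6
delta in present axes [  31.3 -358.6  117.4] in target axes [  31.6 -358.5  117.6] rotvec [ 0.001 -0.002 -0.   ]
```

```bash
python3 - <<'E'
from h import *
c=snap('scene','s4.png');a=cv2.imread('pics/s4.png')
cv2.imwrite('pics/v4.png',cv2.resize(a[110:320,160:440],(800,600),interpolation=cv2.INTER_CUBIC))
E
```

```text
(no output)
```

View pics/v4.png

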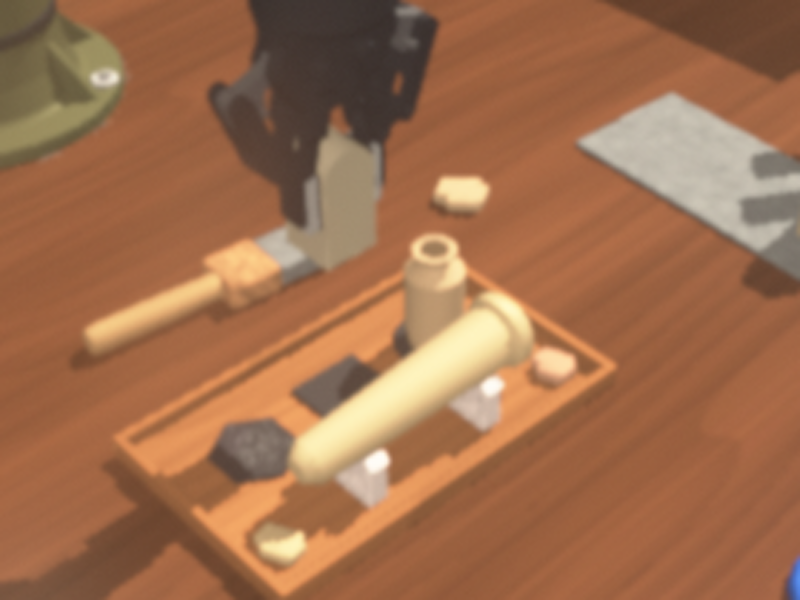

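The scene view shows the stele held clear and upright, the juglet still standing on its pad at (435,290), and both vacated pads empty. I'll carry the stele to the mat. On return the stele goes back first, so its knuckles have no neighbours.

In the tool's units: -33 mm / 200 = -0.165, -20 mm / 200 = -0.1.

```bash
python3 -m creep '[[[0.01, -0.05, 0, 0, 0, 0, 28], [0.015, -0.1, 0, 0, 0, 0, 28], [0.015, -0.165, 0, 0, 0, 0, 28], [0.015, -0.165, 0, 0, 0, 0, 28], [0.015, -0.165, 0, 0, 0, 0, 28]]]' | grep -E "contact"
python3 -m creep '[[[0.015, -0.165, 0, 0, 0, 0, 28], [0.015, -0.165, 0, 0, 0, 0, 28], [0.015, -0.165, 0, 0, 0, 0, 28], [0.015, -0.165, 0, 0, 0, 0, 28], [0.015, -0.165, 0, 0, 0, 0, 28]]]' | grep -E "contact"
python3 -m creep '[[[0.015, -0.165, 0, 0, 0, 0, 28], [0.01, -0.1, 0, 0, 0, 0, 28], [0.005, -0.0475, 0, 0, 0, 0, 28], [0, 0, 0, 0, 0, 0, 28], [0, 0, 0, 0, 0, 0, 28]]]' | grep -E "contact"
python3 -m creep '[[[0, 0, 0.1, 0, 0, 0, 28], [0, 0, 0.15, 0, 0, 0, 28], [0, 0, 0.15, 0, 0, 0, 28], [0, 0, 0.075, 0, 0, 0, 28], [0, 0, 0.025, 0, 0, 0, 28]]]' | grep -E "contact"
python3 -m creep '[[[0, 0, 0, 0, 0, 0, 28], [0, 0, 0, 0, 0, 0, 28], [0, 0, 0, 0, 0, 0, 28], [0, 0, 0, 0, 0, 0, 28], [0, 0, 0, 0, 0, 0, 28]]]' | grep -E "force|open"
python3 d.py 511 327 100.5 -1.43
```

```text
contact_force: [0.9, 0.7, -3.4]
contact_force: [-0.3, 0.5, -3.9]
contact_force: [0.9, 0.0, -3.5]
contact_force: [0.8, 0.1, -2.5]
contact_force: [0.4, -0.1, -3.3]
opening: 35.2
gripper_force: 41.0
now [511.4 325.4 115.1] yaw -1.45 F [ 0.4 -0.1 -3.3] t 16.6167 q7 -2.48
delta in present axes [-0.4 -1.6 14.6] in target axes [-0.4 -1.6 14.6] rotvec [-0.001 -0.002 -0.   ]
```

In the tool's units: 7 mm / 200 = 0.035, 4 mm / 200 = 0.02.

```bash
python3 -m creep '[[[0, 0, 0.035, 0, 0, 0, 28], [0, 0, 0.02, 0, 0, 0, 28], [0, 0, 0.0075, 0, 0, 0, 28], [0, 0, 0, 0, 0, 0, 28], [0, 0, 0, 0, 0, 0, 28]]]' | grep -E "contact|pos"
for i in 1 2 3 4; do python3 -m creep '[[[0, 0, 0.0025, 0, 0, 0, 28], [0, 0, 0, 0, 0, 0, 28], [0, 0, 0, 0, 0, 0, 28]]]' | grep -E "contact|pos"; done
```

```text
tool_pos: [510.6, 324.9, 100.9]
contact_force: [0.5, -0.4, -2.5]
tool_pos: [510.7, 324.9, 100.6]
contact_force: [-0.7, 0.7, -3.4]
tool_pos: [510.8, 325.0, 100.2]
contact_force: [0.4, -0.3, -2.7]
tool_pos: [510.8, 325.0, 100.2]
contact_force: [-1.9, -1.5, 2.4]
tool_pos: [510.8, 325.1, 100.2]
contact_force: [-2.6, -2.0, 5.2]
```

In the tool's units: -5 mm / 200 = -0.025.

```bash
python3 -m creep '[[[0, 0, 0, 0, 0, 0, 36.5], [0, 0, 0, 0, 0, 0, 39], [0, 0, 0, 0, 0, 0, 48], [0, 0, 0, 0, 0, 0, 62], [0, 0, -0.025, 0, 0, 0, 62]]]' | grep -E "contact|open"
python3 -m creep '[[[0, 0, -0.075, 0, 0, 0, 62], [0, 0, -0.125, 0, 0, 0, 62], [0, 0, -0.15, 0, 0, 0, 62], [0, 0, -0.075, 0, 0, 0, 62], [0, 0, 0, 0, 0, 0, 62]]]' | grep -E "contact|open"
python3 - <<'E'
from m import *
c=snap('top','t5.png');P=cloud(c);Z=P[...,2];hsv=cv2.cvtColor(c['color'],cv2.COLOR_RGB2HSV)
t=box((Z>72)&(Z<100),293,270,330,310); rect(c,t,80,'jug top')
for n,b in dict(round=(290,265,335,318),sq=(333,265,376,315),hex=(376,270,418,318)).items():
    m=box((hsv[...,1]<110)&(hsv[...,2]<120),*b); print(n,m.sum()); rect(c,m,8,n)
m=box((hsv[...,2]<95)&(hsv[...,1]<130),335,265,418,318)
E
python3 d.py 470 42 100 -1.43
```

```text
contact_force: [0.2, -0.1, 0.6]
opening: 61.8
contact_force: [-0.0, 0.2, 0.4]
opening: 62.1
jug top ctr [470.5  42. ] size [26.3 26.4] ang 1.01
round 164
round ctr [472.  37.] size [50.  39.2] ang 28.92
sq 695
sq ctr [468.2 -29.6] size [47.7 47.2] ang 87.95
hex 533
hex ctr [ 466.5 -101.8] size [50.  46.4] ang 0.54
now [511.8 326.1 192.7] yaw -1.44 F [0.2 0.5 0.6] t 18.9167 q7 -2.43
delta in present axes [-35.1 285.3  91.8] in target axes [-34.7 285.   92.7] rotvec [-0.003 -0.005 -0.   ]
```

View pics/t5.png

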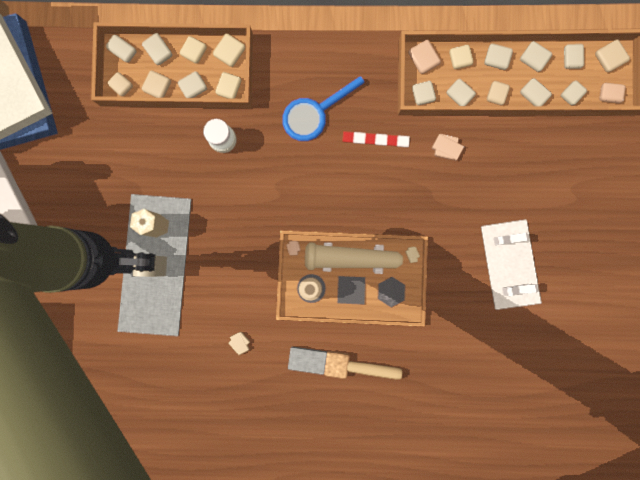

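The top view shows the juglet unmoved at (310,289) and the empty pads at (351,291) and (391,292). The prism is on the mat at (143,221), with the stele below the gripper at (143,262). Now the juglet.

In the tool's units: 32 mm / 200 = 0.16, -4 mm / 200 = -0.02.

```bash
python3 -m creep '[[[-0.02, 0.16, 0, 0, 0, 0, 62], [-0.02, 0.16, 0, 0, 0, 0, 62], [-0.02, 0.16, 0, 0, 0, 0, 62], [-0.02, 0.16, 0, 0, 0, 0, 62], [-0.02, 0.16, 0, 0, 0, 0, 62]]]' | grep -E "contact"
python3 -m creep '[[[-0.02, 0.16, 0, 0, 0, 0, 62], [-0.02, 0.16, 0, 0, 0, 0, 62], [-0.02, 0.16, 0, 0, 0, 0, 62], [-0.0135, 0.105, 0, 0, 0, 0, 62], [0, 0.04, 0, 0, 0, 0, 62]]]' | grep -E "contact"
python3 -m creep '[[[0, 0, 0.05, 0, 0, 0, 62], [0, 0, 0.05, 0, 0, 0, 62], [0, 0, 0, 0, 0, 0, 62], [0, 0, 0, 0, 0, 0, 62], [0, 0, 0, 0, 0, 0, 62]]]' | grep -E "contact"
python3 d.py 470.2 42.2 99 -1.43
```

```text
contact_force: [0.3, -0.1, -0.5]
contact_force: [-0.2, 0.6, 0.1]
contact_force: [-0.3, -0.6, 0.0]
now [468.7  42.5 168.8] yaw -1.29 F [-0.3 -0.6  0. ] t 20.1667 q7 -1.8
delta in present axes [ 1.5  0.3 69.8] in target axes [ 1.5  0.2 69.8] rotvec [-0.001  0.001  0.003]
```

In the tool's units: 20 mm / 200 = 0.1, 15 mm / 200 = 0.075.

```bash
python3 -m creep '[[[0.0075, 0.001, 0.075, 0, 0, 0, 62], [0, 0, 0.1, 0, 0, 0, 62], [0, 0, 0.075, 0, 0, 0, 62], [0, 0, 0.05, 0, 0, 0, 62], [0, 0, 0.025, 0, 0, 0, 62]]]' | grep -E "contact"
python3 -m creep '[[[0, 0, 0.02, 0, 0, 0, 62], [0, 0, 0.004, 0, 0, 0, 62], [0, 0, 0, 0, 0, 0, 62], [0, 0, 0, 0, 0, 0, 62], [0, 0, 0, 0, 0, 0, 62]]]' | grep -E "contact|pos"
python3 -m creep '[[[0, 0, 0, 0, 0, 0, 50], [0, 0, 0, 0, 0, 0, 44], [0, 0, 0, 0, 0, 0, 41], [0, 0, 0, 0, 0, 0, 39], [0, 0, 0, 0, 0, 0, 37]]]' 40| grep -E "contact|open"
python3 -m creep '[[[0, 0, 0, 0, 0, 0, 34], [0, 0, 0, 0, 0, 0, 30], [0, 0, 0, 0, 0, 0, 30], [0, 0, 0, 0, 0, 0, 30]]]' | grep -E "force|open|pos"
```

```text
contact_force: [0.8, 0.4, -0.3]
tool_pos: [470.8, 40.6, 100.0]
contact_force: [-0.2, 0.2, 0.0]
contact_force: [-0.8, 1.4, 1.5]
opening: 37.1
tool_pos: [470.6, 41.0, 99.7]
contact_force: [-0.4, 1.4, 5.7]
opening: 37.0
gripper_force: 40.0
```

Units first: shifts go in shares of 200 mm and turns go in shares of 2 rad. So -32 mm / 200 = -0.16, -30 mm / 200 = -0.15, -0.05 rad / 2 = -0.025.

```bash
python3 -m creep '[[[0, 0, -0.015, 0, 0, 0, 30], [0, 0, -0.05, 0, 0, 0, 30], [0, 0, -0.125, 0, 0, 0, 30], [0, 0, -0.16, 0, 0, 0, 30], [0, 0, -0.15, 0, 0, -0.025, 30]]]' | grep -E "force|open"
python3 -m creep '[[[0, 0, -0.06, 0, 0, -0.05, 30], [0, 0, 0, 0, 0, -0.05, 30], [0, 0, 0, 0, 0, -0.05, 30], [0.015, -0.08, 0, 0, 0, 0, 30], [0.0335, -0.16, 0, 0, 0, 0, 30]]]' | grep -E "force|open"
python3 -m creep '[[[0.0335, -0.16, 0, 0, 0, 0, 30], [0.0335, -0.16, 0, 0, 0, 0, 30], [0.0335, -0.16, 0, 0, 0, 0, 30], [0.0335, -0.16, 0, 0, 0, 0, 30], [0.0335, -0.16, 0, 0, 0, 0, 30]]]' | grep -E "contact"
python3 -m creep '[[[0.0335, -0.16, 0, 0, 0, 0, 30], [0.0335, -0.16, 0, 0, 0, 0, 30], [0.015, -0.07, 0, 0, 0, 0, 30], [0, 0, 0, 0, 0, 0, 30], [0, 0, 0, 0, 0, 0, 30]]]' | grep -E "contact"
python3 -m creep '[[[0, 0, 0.1, 0, 0, 0, 30], [0, 0, 0.15, 0, 0, 0, 30], [0, 0, 0.1, 0, 0, 0, 30], [0, 0, 0.05, 0, 0, 0, 30], [0, 0, 0, 0, 0, 0, 30]]]' | grep -E "contact"
python3 -m creep '[[[0, 0, 0, 0, 0, 0, 30], [0, 0, 0, 0, 0, 0, 30], [0, 0, 0, 0, 0, 0, 30]]]' | grep -E "force|open"
python3 d.py 436 331 97 18.6
```

```text
contact_force: [1.4, -0.7, -0.4]
opening: 36.7
gripper_force: 40.3
contact_force: [0.5, 0.1, -1.4]
opening: 36.9
gripper_force: 40.4
contact_force: [0.3, -0.3, -0.8]
contact_force: [-0.2, -0.9, -1.3]
contact_force: [-0.5, -1.2, -1.7]
contact_force: [-0.1, -0.6, -1.2]
opening: 36.8
gripper_force: 40.5
now [436.5 331.1 132.9] yaw 18.58 F [-0.1 -0.6 -1.2] t 24.0833 q7 -2.2
delta in present axes [-0.6 -0.  35.9] in target axes [-0.5 -0.1 35.9] rotvec [-0.    -0.003 -0.   ]
```

In the tool's units: 12 mm / 200 = 0.06, 7 mm / 200 = 0.035.

```bash
python3 -m creep '[[[0, 0, 0.06, 0, 0, 0, 30], [0, 0, 0.06, 0, 0, 0, 30], [0, 0, 0.035, 0, 0, 0, 30], [0, 0, 0.015, 0, 0, 0, 30], [0, 0, 0.005, 0, 0, 0, 30]]]' | grep -E "contact"
python3 -m creep '[[[0, 0, 0, 0, 0, 0, 30], [0, 0, 0, 0, 0, 0, 30], [0, 0, 0, 0, 0, 0, 30]]]' | grep -E "contact|pos"
for i in 1 2 3 4 5; do python3 -m creep '[[[0, 0, 0.002, 0, 0, 0, 30], [0, 0, 0, 0, 0, 0, 30], [0, 0, 0, 0, 0, 0, 30]]]' | grep -E "contact|pos"; done
```

```text
contact_force: [-4.4, -4.7, 11.0]
tool_pos: [435.4, 330.8, 96.0]
contact_force: [0.5, -0.3, -1.0]
tool_pos: [435.5, 330.7, 95.9]
contact_force: [0.2, 0.4, -1.1]
tool_pos: [435.6, 330.7, 95.8]
contact_force: [-0.9, -0.2, 2.5]
tool_pos: [435.6, 330.8, 95.8]
contact_force: [-2.8, -1.5, 6.4]
tool_pos: [435.6, 330.8, 95.8]
contact_force: [-2.2, -2.0, 9.2]
tool_pos: [435.6, 330.9, 95.7]
contact_force: [-3.3, -3.5, 12.9]
```

In the tool's units: -1.2 mm / 200 = -0.006.

```bash
python3 -m creep '[[[0, 0, -0.006, 0, 0, 0, 30], [0, 0, 0, 0, 0, 0, 36.5], [0, 0, 0, 0, 0, 0, 38], [0, 0, 0, 0, 0, 0, 41], [0, 0, 0, 0, 0, 0, 48]]]' | grep -E "contact|open"
python3 -m creep '[[[0, 0, 0, 0, 0, 0, 62], [0, 0, -0.025, 0, 0, 0, 62], [0, 0, -0.075, 0, 0, 0, 62], [0, 0, -0.125, 0, 0, 0, 62], [0, 0, -0.15, 0, 0, 0, 62]]]' | grep -E "contact|open"
python3 -m creep '[[[0, 0, -0.1, 0, 0, -0.06, 62], [0, 0, 0, 0, 0, -0.061, 62], [0, 0, 0, 0, 0, -0.061, 62], [0, 0, 0, 0, 0, -0.061, 62], [0, 0, 0, 0, 0, -0.061, 62]]]' | grep -E "contact"
python3 -m creep '[[[0, 0, 0, 0, 0, -0.061, 62], [0, 0, 0, 0, 0, -0.061, 62], [0, 0, 0, 0, 0, -0.061, 62], [0, 0, 0, 0, 0, -0.061, 62], [0, 0, 0, 0, 0, -0.061, 62]]]' | grep -E "contact"
python3 -m creep '[[[0, 0, 0, 0, 0, 0, 62], [0, 0, 0, 0, 0, 0, 62], [0, 0, 0, 0, 0, 0, 62]]]' | grep -E "contact|open"
python3 - <<'E'
from m import *
c=snap('scene','s6.png');a=cv2.imread('pics/s6.png');cv2.imwrite('pics/v6.png',a)
c=snap('top','t6.png');hsv=cv2.cvtColor(c['color'],cv2.COLOR_RGB2HSV);Z=cloud(c)[...,2]
rect(c,box(Z>28,300,238,412,275),46,'cone')
rect(c,box((hsv[...,1]<60)&(hsv[...,2]>140),470,210,550,320),5,'cradle')
m=box((hsv[...,1]<110)&(hsv[...,2]<120),290,265,335,318);rect(c,m,8,'round')
E
python3 d.py 524 -31.4 100 88.5
```

```text
contact_force: [0.2, -0.2, -0.6]
opening: 48.2
contact_force: [0.2, 0.5, 0.5]
opening: 62.1
contact_force: [-0.0, 0.2, 0.2]
contact_force: [0.2, -0.4, -0.3]
contact_force: [-0.6, 0.6, -0.5]
opening: 61.9
cone ctr [523.7 -30.4] size [167.3  48.9] ang 88.51
cradle ctr [ 518.3 -313.7] size [151.3  82.4] ang 9.48
round ctr [468.4  41.7] size [48.4 50.5] ang 1.02
now [435.6 330.7 190.7] yaw 88.29 F [-0.1 -1.1  0.4] t 28.0167 q7 -1.03
delta in present axes [-359.3   99.2   90.8] in target axes [-359.7   97.9   90.7] rotvec [ 0.     0.    -0.004]
```

View pics/v6.png

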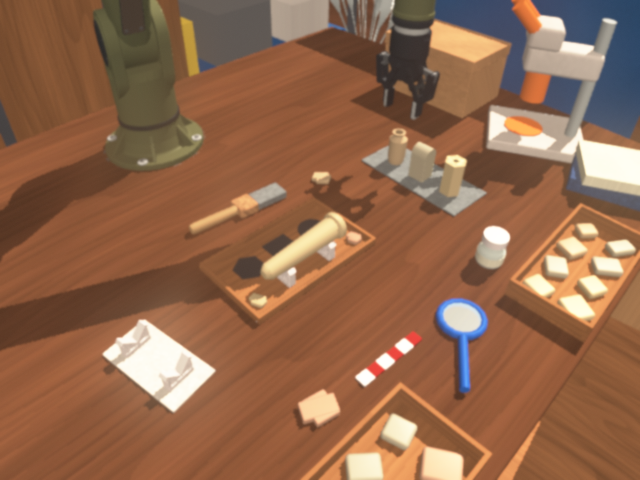

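The scene view shows the juglet (398,148), stele (422,162) and prism (453,175) all upright on the mat, so the cone may be moved now.

In the tool's units: -36 mm / 200 = -0.18, -18 mm / 200 = -0.09, -0.004 rad / 2 = -0.002.

```bash
python3 -m creep '[[[-0.09, 0.025, 0, 0, 0, -0.002, 62], [-0.18, 0.05, 0, 0, 0, 0, 62], [-0.18, 0.05, 0, 0, 0, 0, 62], [-0.18, 0.05, 0, 0, 0, 0, 62], [-0.18, 0.05, 0, 0, 0, 0, 62]]]' | grep -E "contact"
python3 -m creep '[[[-0.18, 0.05, 0, 0, 0, 0, 62], [-0.18, 0.05, 0, 0, 0, 0, 62], [-0.18, 0.05, 0, 0, 0, 0, 62], [-0.18, 0.05, 0, 0, 0, 0, 62], [-0.18, 0.045, 0, 0, 0, 0, 62]]]' | grep -E "contact"
python3 -m creep '[[[-0.085, 0.02, 0, 0, 0, 0, 62], [0, 0, 0.075, 0, 0, 0, 62], [0, 0, 0, 0, 0, 0, 62], [0, 0, 0, 0, 0, 0, 62], [0, 0, 0, 0, 0, 0, 62]]]' | grep -E "contact"
python3 -m creep '[[[0, 0, 0, 0, 0, 0, 62], [0, 0, 0, 0, 0, 0, 62], [0, 0, 0, 0, 0, 0, 62]]]' | grep -E "contact"
python3 d.py 524.2 -31.4 100 88.5
```

```text
contact_force: [0.1, 0.3, -0.1]
contact_force: [0.4, -0.4, 0.8]
contact_force: [0.8, 0.2, -0.5]
contact_force: [0.3, 1.0, 1.4]
now [525.  -29.9 176.1] yaw 88.69 F [0.3 1.  1.4] t 29.5167 q7 -0.27
delta in present axes [-1.5 -0.8 76.1] in target axes [-1.5 -0.8 76.1] rotvec [0.001 0.    0.003]
```

In the tool's units: 20 mm / 200 = 0.1, 18 mm / 200 = 0.09, 0.003 rad / 2 = 0.0015.

```bash
python3 -m creep '[[[-0.0075, -0.004, 0.075, 0, 0, 0.0015, 62], [0, 0, 0.1, 0, 0, 0, 62], [0, 0, 0.09, 0, 0, 0, 62], [0, 0, 0.06, 0, 0, 0, 62], [0, 0, 0.03, 0, 0, 0, 62]]]' | grep -E "contact"
python3 -m creep '[[[0, 0, 0.02, 0, 0, 0, 62], [0, 0, 0.005, 0, 0, 0, 62], [0, 0, 0, 0, 0, 0, 62], [0, 0, 0, 0, 0, 0, 62], [0, 0, 0, 0, 0, 0, 62]]]' | grep -E "contact|pos"
python3 -m creep '[[[0, 0, 0, 0, 0, 0, 50], [0, 0, 0, 0, 0, 0, 43], [0, 0, 0, 0, 0, 0, 40], [0, 0, 0, 0, 0, 0, 37], [0, 0, 0, 0, 0, 0, 35]]]' 40| grep -E "contact|open"
python3 -m creep '[[[0, 0, 0, 0, 0, 0, 32], [0, 0, 0, 0, 0, 0, 28], [0, 0, 0, 0, 0, 0, 28], [0, 0, 0, 0, 0, 0, 28]]]' | grep -E "force|open|pos"
```

```text
contact_force: [0.7, -0.1, 0.4]
tool_pos: [524.6, -32.1, 100.4]
contact_force: [0.7, 0.0, 0.2]
contact_force: [3.4, -0.4, 0.6]
opening: 35.2
tool_pos: [525.4, -32.1, 100.4]
contact_force: [5.6, 0.2, 3.5]
opening: 34.1
gripper_force: 39.7
```

In the tool's units: -30 mm / 200 = -0.15, -25 mm / 200 = -0.125.

```bash
python3 -m creep '[[[0, 0, -0.01, 0, 0, 0, 28], [0, 0, -0.02, 0, 0, 0, 28], [0, 0, -0.05, 0, 0, 0, 28], [0, 0, -0.125, 0, 0, 0, 28], [0, 0, -0.15, 0, 0, 0, 28]]]' 60 | grep -E "force|open"
python3 -m creep '[[[0, 0, -0.15, 0, 0, 0.03, 28], [0, 0, -0.1, 0, 0, 0.06, 28], [0, 0, 0, 0, 0, 0.06, 28], [0, 0, 0, 0, 0, 0.06, 28], [0, 0, 0, 0, 0, 0.06, 28]]]' | grep -E "force|open"
python3 -m creep '[[[0, 0, 0, 0, 0, 0.06, 28], [0, 0, 0, 0, 0, 0.06, 28], [0, 0, 0, 0, 0, 0.06, 28], [0, 0, 0, 0, 0, 0.06, 28], [0, 0, 0, 0, 0, 0.06, 28]]]' | grep -E "force|open"
python3 -m creep '[[[0, 0, 0, 0, 0, 0.06, 28], [0, 0, 0, 0, 0, 0.06, 28], [0, 0, 0, 0, 0, 0, 28], [0, 0, 0, 0, 0, 0, 28], [0, 0, 0, 0, 0, 0, 28]]]' | grep -E "force|open"
python3 - <<'E'
from m import *
c=snap('top','t7.png');P=cloud(c);Z=P[...,2]
for b in [(480,215,545,262),(480,265,550,312)]:
    t=box((Z>20)&(Z<60),*b); q=P[t]; print(t.sum(),q.mean(0).round(1)); rect(c,t,38,'sup')
a=cv2.imread('pics/t7.png')[205:325,465:560];cv2.imwrite('pics/v7.png',cv2.resize(a,None,fx=4.5,fy=4.5,interpolation=cv2.INTER_CUBIC))
E
python3 d.py 519.5 -313.7 150 9.47
```

```text
contact_force: [0.7, -0.1, -1.9]
opening: 33.2
gripper_force: 60.1
contact_force: [0.1, -0.3, -2.2]
opening: 33.7
gripper_force: 60.1
contact_force: [-0.0, 0.7, -2.0]
opening: 33.4
gripper_force: 60.1
contact_force: [0.1, 1.0, -2.4]
opening: 33.3
gripper_force: 60.1
250 [ 562.3 -306.6   32.1]
sup ctr [ 562.  -304.2] size [13.9 53.7] ang 9.14
263 [ 474.6 -321.    32.1]
sup ctr [ 474.6 -318.1] size [15.  54.1] ang 9.06
now [523.5 -31.9 220.4] yaw 9.53 F [ 0.1 -0.9 -2.1] t 32.8167 q7 -1.53
delta in present axes [-50.6 277.3  70.4] in target axes [-50.3 277.3  70.4] rotvec [-0.     0.001  0.001]
```

View pics/v7.png

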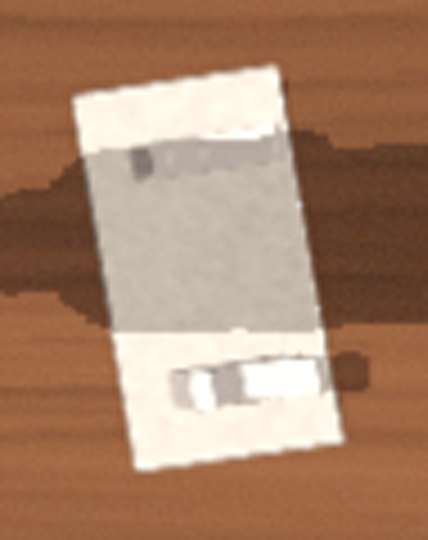

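The crop shows the empty cradle with its two supports at crop rows 155 and 383. The support midpoint agrees with the board centre, at (518.4,-313.7), with 89 mm spacing and a yaw of about 9.4°.

In the tool's units: 33 mm / 200 = 0.165, 15 mm / 200 = 0.075.

```bash
python3 -m creep '[[[-0.015, 0.075, 0, 0, 0, 0, 28], [-0.03, 0.165, 0, 0, 0, 0, 28], [-0.03, 0.165, 0, 0, 0, 0, 28], [-0.03, 0.165, 0, 0, 0, 0, 28], [-0.03, 0.165, 0, 0, 0, 0, 28]]]' | grep -E "contact"
python3 -m creep '[[[-0.03, 0.165, 0, 0, 0, 0, 28], [-0.03, 0.165, 0, 0, 0, 0, 28], [-0.03, 0.165, 0, 0, 0, 0, 28], [-0.02, 0.11, 0, 0, 0, 0, 28], [-0.0075, 0.0465, 0, 0, 0, 0, 28]]]' | grep -E "contact"
python3 -m creep '[[[0, 0, 0.1, 0, 0, 0, 28], [0, 0, 0.15, 0, 0, 0, 28], [0, 0, 0.1, 0, 0, 0, 28], [0, 0, 0, 0, 0, 0, 28], [0, 0, 0, 0, 0, 0, 28]]]' | grep -E "contact"
python3 -m creep '[[[0, 0, 0, 0, 0, 0, 28], [0, 0, 0, 0, 0, 0, 28], [0, 0, 0, 0, 0, 0, 28]]]' | grep -E "force|open"
python3 d.py 519.5 -313.7 100.4 9.4
```

```text
contact_force: [0.2, -0.4, -0.8]
contact_force: [0.2, 0.1, -3.6]
contact_force: [0.2, 0.4, -2.2]
contact_force: [0.0, -0.3, -2.7]
opening: 33.4
gripper_force: 60.2
now [ 520.4 -314.   152.5] yaw 9.41 F [ 0.  -0.3 -2.7] t 34.3167 q7 -1.13
delta in present axes [-0.9 -0.6 52.1] in target axes [-0.8 -0.5 52.1] rotvec [ 0.002 -0.002  0.   ]
```

In the tool's units: 18 mm / 200 = 0.09, 15 mm / 200 = 0.075.

```bash
python3 -m creep '[[[-0.004, -0.0025, 0.075, 0, 0, 0, 28], [0, 0, 0.09, 0, 0, 0, 28], [0, 0, 0.05, 0, 0, 0, 28], [0, 0, 0.02, 0, 0, 0, 28], [0, 0, 0, 0, 0, 0, 28]]]' | grep -E "contact"
python3 -m creep '[[[0, 0, 0, 0, 0, 0, 28], [0, 0, 0, 0, 0, 0, 28], [0, 0, 0, 0, 0, 0, 28]]]' | grep -E "contact|pos"
for i in 1 2 3 4 5; do python3 -m creep '[[[0, 0, 0.004, 0, 0, 0, 28], [0, 0, 0, 0, 0, 0, 28], [0, 0, 0, 0, 0, 0, 28]]]' | grep -E "contact|pos"; done; python3 d.py 519.5 -313.7 100.4 9.4
python3 - <<'E'
from h import *
c=snap('scene','s8.png');a=cv2.imread('pics/s8.png')
cv2.imwrite('pics/v8.png',cv2.resize(a[270:430,60:270],(787,600),interpolation=cv2.INTER_CUBIC))
E
```

```text
contact_force: [0.2, 0.1, -2.4]
tool_pos: [519.2, -313.8, 104.7]
contact_force: [0.0, 0.5, -2.2]
tool_pos: [518.6, -313.5, 103.0]
contact_force: [-0.1, 0.9, -1.8]
tool_pos: [518.5, -313.5, 101.9]
contact_force: [-0.2, 0.3, -1.9]
tool_pos: [518.5, -313.4, 101.1]
contact_force: [0.1, -0.2, -2.2]
tool_pos: [518.6, -313.4, 100.6]
contact_force: [-1.1, 0.9, -0.6]
tool_pos: [518.7, -313.5, 100.5]
contact_force: [-2.2, 0.9, 5.9]
now [ 518.7 -313.5  100.5] yaw 9.39 F [-2.2  0.9  5.9] t 36.2333 q7 -1.16
delta in present axes [0.8 0.4 0.1] in target axes [0.8 0.4 0.1] rotvec [ 0.001  0.    -0.   ]
```

View pics/v8.png

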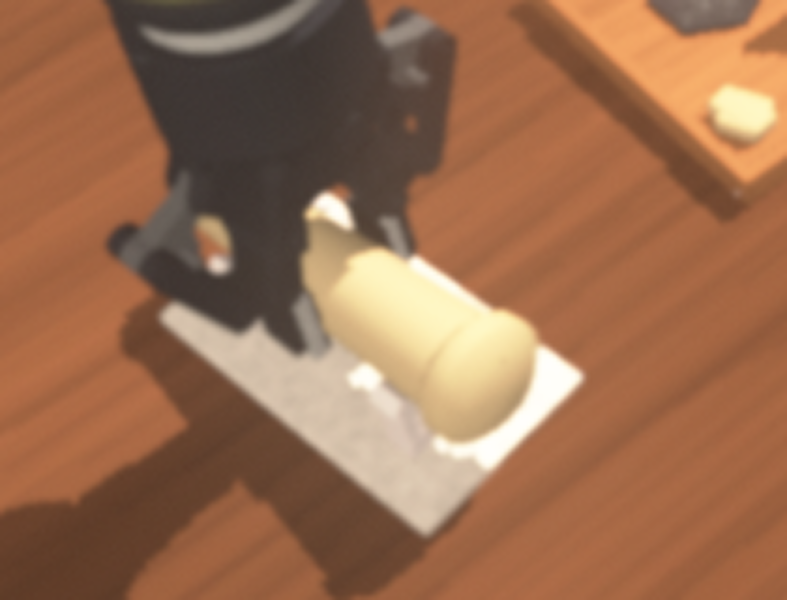

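The crop shows the cone lying level over both supports, with its head overhanging at (480,375). Contact came at TCP z = 100.5, the same as at pickup, so it is seated. I'll release it and go for the stele.

In the tool's units: -0.8 mm / 200 = -0.004.

```bash
python3 -m creep '[[[0, 0, -0.004, 0, 0, 0, 33], [0, 0, 0, 0, 0, 0, 35], [0, 0, 0, 0, 0, 0, 38], [0, 0, 0, 0, 0, 0, 44], [0, 0, 0, 0, 0, 0, 54]]]' 40 | grep -E "contact|open"
python3 -m creep '[[[0, 0, 0, 0, 0, 0, 62], [0, 0, -0.025, 0, 0, 0, 62], [0, 0, -0.075, 0, 0, 0, 62], [0, 0, -0.15, 0, 0, 0, 62], [0, 0, -0.15, 0, 0, 0, 62]]]' | grep -E "contact|open"
python3 -m creep '[[[0, 0, -0.1, 0, 0, 0.0475, 62], [0, 0, 0, 0, 0, 0.047, 62], [-0.005, -0.1, 0, 0, 0, 0, 62], [-0.0065, -0.18, 0, 0, 0, 0, 62], [-0.0065, -0.18, 0, 0, 0, 0, 62]]]' | grep -E "contact"
python3 -m creep '[[[-0.0065, -0.18, 0, 0, 0, 0, 62], [-0.0065, -0.18, 0, 0, 0, 0, 62], [-0.0065, -0.18, 0, 0, 0, 0, 62], [-0.0065, -0.18, 0, 0, 0, 0, 62], [-0.0065, -0.18, 0, 0, 0, 0, 62]]]' | grep -E "contact"
python3 -m creep '[[[-0.0065, -0.18, 0, 0, 0, 0, 62], [-0.0065, -0.18, 0, 0, 0, 0, 62], [-0.0065, -0.18, 0, 0, 0, 0, 62], [-0.0065, -0.18, 0, 0, 0, 0, 62], [-0.0065, -0.18, 0, 0, 0, 0, 62]]]' | grep -E "contact"
python3 -m creep '[[[-0.0065, -0.18, 0, 0, 0, 0, 62], [-0.0065, -0.18, 0, 0, 0, 0, 62], [-0.0065, -0.18, 0, 0, 0, 0, 62], [0, 0, 0, 0, 0, 0, 62], [0, 0, 0, 0, 0, 0, 62]]]' | grep -E "contact"
python3 -m creep '[[[0, 0, 0, 0, 0, 0, 62], [0, 0, 0, 0, 0, 0, 62], [0, 0, 0, 0, 0, 0, 62]]]' | grep -E "contact"
python3 d.py 510.8 325 100 -1.43
python3 - <<'E'
from m import *
c=snap('top','t9.png');P=cloud(c);Z=P[...,2]
rect(c,box((Z>48),470,200,560,330),50,'cone in cradle')
t=box((Z>60)&(Z<84),115,200,175,320)
for b in [(115,200,175,242),(115,242,175,285),(115,285,175,330)]:
    t=box((Z>68)&(Z<84),*b); print(t.sum(),P[t].mean(0).round(1))
E
```

```text
contact_force: [0.1, -0.3, -0.1]
opening: 53.5
contact_force: [0.9, -0.2, 0.2]
opening: 62.2
contact_force: [1.3, 1.5, 0.1]
contact_force: [1.1, -0.9, -0.2]
contact_force: [0.7, -0.5, 0.4]
contact_force: [-0.1, -0.3, -1.2]
contact_force: [0.1, -0.4, 0.4]
now [512.8 245.  200.6] yaw -1.61 F [ 0.1 -0.4  0.4] t 39.0333 q7 -2.34
delta in present axes [ -4.3 -80.  100.5] in target axes [ -4.  -79.9 100.6] rotvec [ 0.001 -0.001 -0.003]
cone in cradle ctr [ 518.  -307.7] size [166.1  50.4] ang 3.79
439 [580.6 322.6  75.7]
0 [nan nan nan]
155 [438.  328.1  76.3]<stdin>:6: RuntimeWarning: Mean of empty slice.
  ret = um.true_divide(
```

View pics/t9.png

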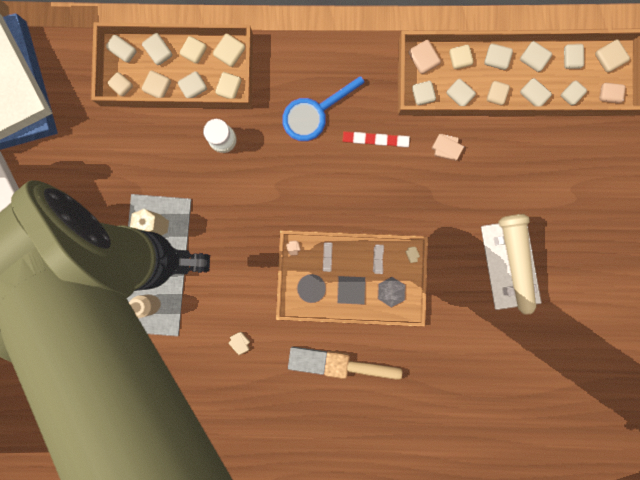

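The top view shows the cone in the cradle from (516,218) to (527,310), the tray empty, and the juglet (139,305) and prism (143,221) standing. Next is the stele, regripped at the same pose I released it in.

In the tool's units: -26 mm / 200 = -0.13, 25 mm / 200 = 0.125.

```bash
python3 -m creep '[[[-0.005, -0.13, 0, 0, 0, 0, 62], [-0.005, -0.13, 0, 0, 0, 0, 62], [-0.005, -0.1, 0, 0, 0, 0, 62], [-0.005, -0.04, 0, 0, 0, 0, 62], [0, 0, 0.125, 0, 0, 0, 62]]]' | grep -E "contact"
python3 -m creep '[[[0, 0, 0.05, 0, 0, 0, 62], [0, 0, 0, 0, 0, 0, 62], [0, 0, 0, 0, 0, 0, 62], [0, 0, 0, 0, 0, 0, 62], [0, 0, 0, 0, 0, 0, 62]]]' | grep -E "contact"
python3 -m creep '[[[0, 0, 0, 0, 0, 0, 62], [0, 0, 0, 0, 0, 0, 62]]]' | grep -E "contact"
python3 d.py 510.8 325.2 100.2 -1.45
python3 - <<'E'
from m import *
# earlier frame t7: stele and others on the mat
c=snap('top');im=cv2.cvtColor(cv2.imread('pics/t7.png'),cv2.COLOR_BGR2HSV)
S=im[...,1]
for b in [(125,203,160,241),(122,243,165,285),(120,286,162,325)]:
    m=box(S>38,*b);m=cv2.morphologyEx(m.astype(np.uint8),cv2.MORPH_OPEN,np.ones((3,3)))
    print(m.sum());rect(c,m,76,'f')
E
```

```text
contact_force: [0.7, 0.4, -0.2]
contact_force: [-1.3, -0.4, 0.1]
contact_force: [-0.0, 0.3, -0.7]
now [510.5 326.8 166.1] yaw -1.47 F [-0.   0.3 -0.7] t 40.0833 q7 -2.51
delta in present axes [ 0.2  1.7 65.9] in target axes [ 0.3  1.6 65.9] rotvec [-0.    -0.001 -0.   ]
631
f ctr [575.4 307.9] size [31.  42.7] ang 81.18
698
f ctr [505.4 305.2] size [35.4 40.1] ang 1.96
615
f ctr [437.8 316.8] size [36.3 54.8] ang 0.86
```

In the tool's units: 20 mm / 200 = 0.1, 15 mm / 200 = 0.075.

```bash
python3 -m creep '[[[0.0015, 0.008, 0.075, 0, 0, 0, 62], [0, 0, 0.1, 0, 0, 0, 62], [0, 0, 0.075, 0, 0, 0, 62], [0, 0, 0.045, 0, 0, 0, 62], [0, 0, 0.02, 0, 0, 0, 62]]]' | grep -E "contact"
python3 -m creep '[[[0, 0, 0.0125, 0, 0, 0, 62], [0, 0, 0, 0, 0, 0, 62], [0, 0, 0, 0, 0, 0, 62], [0, 0, 0, 0, 0, 0, 62], [0, 0, 0, 0, 0, 0, 50]]]' | grep -E "contact|pos"
python3 -m creep '[[[0, 0, 0, 0, 0, 0, 43], [0, 0, 0, 0, 0, 0, 40], [0, 0, 0, 0, 0, 0, 38], [0, 0, 0, 0, 0, 0, 36], [0, 0, 0, 0, 0, 0, 34]]]' | grep -E "contact|open"
python3 -m creep '[[[0, 0, 0, 0, 0, 0, 30], [0, 0, 0, 0, 0, 0, 28], [0, 0, 0, 0, 0, 0, 28], [0, 0, 0, 0, 0, 0, 28]]]' | grep -E "force|open|pos"
python3 -m creep '[[[0, 0, -0.015, 0, 0, 0, 28], [0, 0, -0.05, 0, 0, 0, 28], [0, 0, -0.125, 0, 0, 0, 28], [0, 0, -0.15, 0, 0, 0, 28], [0, 0, -0.15, 0, 0, 0, 28]]]' | grep -E "force|open"
python3 -m creep '[[[0, 0, -0.05, 0, 0, 0, 28], [0, 0, 0, 0, 0, 0, 28], [0, 0, 0, 0, 0, 0, 28], [0, 0, 0, 0, 0, 0, 28]]]' | grep -E "force|open"
python3 d.py 471.5 -30.2 150 -1.43
```

```text
contact_force: [0.1, -0.7, -0.2]
tool_pos: [510.8, 325.6, 100.6]
contact_force: [0.1, -0.4, 0.0]
contact_force: [0.2, 0.1, 2.2]
opening: 35.2
tool_pos: [510.6, 325.2, 100.1]
contact_force: [0.9, -1.4, 3.2]
opening: 35.4
gripper_force: 40.8
contact_force: [0.8, -0.6, -3.8]
opening: 35.8
gripper_force: 40.7
contact_force: [-0.1, -0.4, -4.2]
opening: 36.0
gripper_force: 40.9
now [509.6 324.3 205.7] yaw -1.45 F [-0.1 -0.4 -4.2] t 42.4667 q7 -2.48
delta in present axes [-29.  355.3  56.5] in target axes [-29.3 355.4  55.7] rotvec [ 0.002  0.003 -0.   ]
```

```bash
python3 -m creep '[[[-0.006, 0.075, 0, 0, 0, 0, 28], [-0.0135, 0.16, 0, 0, 0, 0, 28], [-0.0135, 0.16, 0, 0, 0, 0, 28], [-0.0135, 0.16, 0, 0, 0, 0, 28], [-0.0135, 0.16, 0, 0, 0, 0, 28]]]' | grep -E "contact"
python3 -m creep '[[[-0.0135, 0.16, 0, 0, 0, 0, 28], [-0.0135, 0.16, 0, 0, 0, 0, 28], [-0.0135, 0.16, 0, 0, 0, 0, 28], [-0.0135, 0.16, 0, 0, 0, 0, 28], [-0.0135, 0.16, 0, 0, 0, 0, 28]]]' | grep -E "contact"
python3 -m creep '[[[-0.0135, 0.16, 0, 0, 0, 0, 28], [-0.0065, 0.07, 0, 0, 0, 0, 28], [0, 0.03, 0.1, 0, 0, 0, 28], [0, 0, 0.125, 0, 0, 0, 28], [0, 0, 0.05, 0, 0, 0, 28]]]' | grep -E "contact"
python3 -m creep '[[[0, 0, 0, 0, 0, 0, 28], [0, 0, 0, 0, 0, 0, 28], [0, 0, 0, 0, 0, 0, 28], [0, 0, 0, 0, 0, 0, 28], [0, 0, 0, 0, 0, 0, 28]]]' | grep -E "force|open"
python3 d.py 471.5 -30.2 105 -1.43
```

```text
contact_force: [0.9, 0.1, -2.8]
contact_force: [0.8, 0.3, -3.0]
contact_force: [-0.8, -0.1, -4.5]
contact_force: [-0.4, -0.0, -2.6]
opening: 35.6
gripper_force: 41.2
now [472.7 -28.6 153.9] yaw -1.41 F [-0.4 -0.  -2.6] t 44.1333 q7 -1.7
delta in present axes [-1.3  1.6 48.9] in target axes [-1.2  1.7 48.9] rotvec [ 0.001 -0.002  0.   ]
```

In the tool's units: 15 mm / 200 = 0.075, 12 mm / 200 = 0.06.

```bash
python3 -m creep '[[[-0.006, 0.0085, 0.06, 0, 0, 0, 28], [0, 0, 0.075, 0, 0, 0, 28], [0, 0, 0.05, 0, 0, 0, 28], [0, 0, 0.03, 0, 0, 0, 28], [0, 0, 0.015, 0, 0, 0, 28]]]' | grep -E "contact"
python3 -m creep '[[[0, 0, 0, 0, 0, 0, 28], [0, 0, 0, 0, 0, 0, 28], [0, 0, 0, 0, 0, 0, 28], [0, 0, 0, 0, 0, 0, 28], [0, 0, 0, 0, 0, 0, 28]]]' | grep -E "force|open"
python3 -m creep '[[[0, 0, 0, 0, 0, 0, 28], [0, 0, 0, 0, 0, 0, 28]]]' | grep -E "open"
python3 d.py 471.5 -30.2 105 -1.43
```

```text
contact_force: [-0.4, 0.1, -3.2]
contact_force: [-0.4, 1.4, -3.6]
opening: 35.4
gripper_force: 41.4
opening: 35.6
now [470.9 -30.6 107.1] yaw -1.45 F [-0.7 -0.3 -3.7] t 45.1333 q7 -1.76
delta in present axes [ 0.6 -0.4  2.1] in target axes [ 0.6 -0.4  2.1] rotvec [ 0. -0. -0.]
```

In the tool's units: 1 mm / 200 = 0.005, 0.8 mm / 200 = 0.004.

```bash
python3 -m creep '[[[0.003, -0.002, 0.005, 0, 0, 0, 28], [0, 0, 0.004, 0, 0, 0, 28], [0, 0, 0, 0, 0, 0, 28], [0, 0, 0, 0, 0, 0, 28], [0, 0, 0, 0, 0, 0, 28]]]' | grep -E "contact|pos"
for i in 1 2 3 4; do python3 -m creep '[[[0, 0, 0.0025, 0, 0, 0, 28], [0, 0, 0, 0, 0, 0, 28], [0, 0, 0, 0, 0, 0, 28]]]' | grep -E "contact|pos"; done
```

```text
tool_pos: [471.3, -30.1, 105.1]
contact_force: [0.7, -0.1, -2.4]
tool_pos: [471.3, -30.1, 104.6]
contact_force: [-0.1, 0.2, -2.5]
tool_pos: [471.3, -30.1, 104.1]
contact_force: [0.4, -0.4, -2.8]
tool_pos: [471.4, -30.1, 104.0]
contact_force: [-3.5, 0.3, 5.6]
tool_pos: [471.5, -30.1, 104.0]
contact_force: [-4.5, 1.5, 9.9]
```

In the tool's units: -0.8 mm / 200 = -0.004.

```bash
python3 -m creep '[[[0, 0, -0.004, 0, 0, 0, 33], [0, 0, 0, 0, 0, 0, 36.5], [0, 0, 0, 0, 0, 0, 39], [0, 0, 0, 0, 0, 0, 48], [0, 0, 0, 0, 0, 0, 62]]]' | grep -E "contact|open"
python3 -m creep '[[[0, 0, -0.025, 0, 0, 0, 62], [0, 0, -0.075, 0, 0, 0, 62], [0, 0, -0.125, 0, 0, 0, 62], [0, 0, -0.15, 0, 0, 0, 62], [0, 0, -0.075, 0, 0, 0, 62]]]' | grep -E "contact|open"
python3 -m creep '[[[0.02, -0.08, 0, 0, 0, 0, 62], [0.045, -0.165, 0, 0, 0, 0, 62], [0.045, -0.165, 0, 0, 0, 0, 62], [0.045, -0.165, 0, 0, 0, 0, 62], [0.045, -0.165, 0, 0, 0, 0, 62]]]' | grep -E "contact"
python3 -m creep '[[[0.045, -0.165, 0, 0, 0, 0, 62], [0.045, -0.165, 0, 0, 0, 0, 62], [0.045, -0.165, 0, 0, 0, 0, 62], [0.045, -0.165, 0, 0, 0, 0, 62], [0.045, -0.165, 0, 0, 0, 0, 62]]]' | grep -E "contact"
python3 -m creep '[[[0.045, -0.165, 0, 0, 0, 0, 62], [0.025, -0.065, 0.05, 0, 0, 0, 62], [0, 0, 0.05, 0, 0, 0, 62], [0, 0, 0, 0, 0, 0, 62], [0, 0, 0, 0, 0, 0, 62]]]' | grep -E "contact"
python3 -m creep '[[[0, 0, 0, 0, 0, 0, 62], [0, 0, 0, 0, 0, 0, 62], [0, 0, 0, 0, 0, 0, 62], [0, 0, 0, 0, 0, 0, 62]]]' | grep -E "contact"
python3 d.py 579.3 325.5 96.6 -1.43
python3 - <<'E'
from m import *
c=snap('top','t10.png');Z=cloud(c)[...,2]
rect(c,box((Z>74)&(Z<90),330,265,380,318),78,'stele top')
rect(c,box((Z>40)&(Z<90),330,265,380,318),66,'stele body')
E
```

```text
contact_force: [0.4, 0.3, -0.0]
opening: 58.6
contact_force: [0.3, 0.0, -0.3]
opening: 61.8
contact_force: [1.1, -0.6, -0.2]
contact_force: [0.9, 0.8, 1.5]
contact_force: [-0.1, -1.3, -0.3]
contact_force: [-0.1, 0.7, 0.2]
now [579.8 325.4 174.5] yaw -1.52 F [-0.1  0.7  0.2] t 48.9667 q7 -2.47
delta in present axes [-0.6 -0.1 77.9] in target axes [-0.5 -0.  77.9] rotvec [ 0.    -0.001 -0.002]
stele top ctr [465.9 -30.7] size [34.6 29.7] ang 0.77
stele body ctr [466.2 -30.4] size [36.8 35.2] ang 0.78
```

In the tool's units: 25 mm / 200 = 0.125, 20 mm / 200 = 0.1.

```bash
python3 -m creep '[[[-0.0025, 0, 0.1, 0, 0, 0, 62], [0, 0, 0.125, 0, 0, 0, 62], [0, 0, 0.08, 0, 0, 0, 62], [0, 0, 0.045, 0, 0, 0, 62], [0, 0, 0.02, 0, 0, 0, 62]]]' | grep -E "contact"
python3 -m creep '[[[0, 0, 0.0175, 0, 0, 0, 62], [0, 0, 0, 0, 0, 0, 62], [0, 0, 0, 0, 0, 0, 62], [0, 0, 0, 0, 0, 0, 62], [0, 0, 0, 0, 0, 0, 50]]]' | grep -E "contact|pos"
python3 -m creep '[[[0, 0, 0, 0, 0, 0, 44], [0, 0, 0, 0, 0, 0, 42], [0, 0, 0, 0, 0, 0, 40], [0, 0, 0, 0, 0, 0, 38], [0, 0, 0, 0, 0, 0, 36]]]' | grep -E "contact|open"
python3 -m creep '[[[0, 0, 0, 0, 0, 0, 30], [0, 0, 0, 0, 0, 0, 30], [0, 0, 0, 0, 0, 0, 30], [0, 0, 0, 0, 0, 0, 30]]]' | grep -E "force|open|pos"
python3 -m creep '[[[0, 0, -0.015, 0, 0, 0, 30], [0, 0, -0.05, 0, 0, 0, 30], [0, 0, -0.125, 0, 0, 0, 30], [0, 0, -0.15, 0, 0, 0, 30], [0, 0, -0.15, 0, 0, 0, 30]]]' | grep -E "force|open"
python3 -m creep '[[[0, 0, -0.1, 0, 0, 0, 30], [0, 0, 0, 0, 0, 0, 30], [0, 0, 0, 0, 0, 0, 30], [0, 0, 0, 0, 0, 0, 30]]]' | grep -E "force|open"
python3 d.py 466 -101.3 150 -1.43
```

```text
contact_force: [0.4, -0.4, 0.2]
tool_pos: [579.2, 326.7, 97.3]
contact_force: [0.8, 0.0, 0.2]
contact_force: [-1.4, -0.4, 2.7]
opening: 38.4
tool_pos: [579.1, 326.0, 96.7]
contact_force: [-1.2, -1.7, 5.0]
opening: 38.5
gripper_force: 39.1
contact_force: [0.5, -0.0, -1.9]
opening: 38.1
gripper_force: 39.7
contact_force: [0.4, -0.3, -3.2]
opening: 38.1
gripper_force: 39.8
now [578.2 325.9 212.8] yaw -1.42 F [ 0.4 -0.3 -3.2] t 51.35 q7 -2.45
delta in present axes [-101.4  429.7   63.6] in target axes [-101.5  429.8   62.8] rotvec [0.001 0.002 0.   ]
```

In the tool's units: 33 mm / 200 = 0.165, -7.8 mm / 200 = -0.039.

```bash
python3 -m creep '[[[-0.02, 0.08, 0, 0, 0, 0, 30], [-0.039, 0.165, 0, 0, 0, 0, 30], [-0.039, 0.165, 0, 0, 0, 0, 30], [-0.039, 0.165, 0, 0, 0, 0, 30], [-0.039, 0.165, 0, 0, 0, 0, 30]]]' | grep -E "contact"
python3 -m creep '[[[-0.039, 0.165, 0, 0, 0, 0, 30], [-0.039, 0.165, 0, 0, 0, 0, 30], [-0.039, 0.165, 0, 0, 0, 0, 30], [-0.039, 0.165, 0, 0, 0, 0, 30], [-0.039, 0.165, 0, 0, 0, 0, 30]]]' | grep -E "contact"
python3 -m creep '[[[-0.039, 0.165, 0, 0, 0, 0, 30], [-0.039, 0.165, 0, 0, 0, 0, 30], [-0.039, 0.165, 0, 0, 0, 0, 30], [-0.02, 0.09, 0, 0, 0, 0, 30], [0, 0, 0, 0, 0, 0, 30]]]' | grep -E "contact"
python3 -m creep '[[[0, 0, 0, 0, 0, 0, 30], [0, 0, 0, 0, 0, 0, 30], [0, 0, 0, 0, 0, 0, 30], [0, 0, 0, 0, 0, 0, 30], [0, 0, 0, 0, 0, 0, 30]]]' | grep -E "force|open"
python3 d.py 466 -101.3 102 -1.43
```

```text
contact_force: [0.1, -0.1, -2.3]
contact_force: [1.1, -0.4, -1.7]
contact_force: [0.2, 0.2, -2.2]
contact_force: [-0.4, 0.3, -1.8]
opening: 38.5
gripper_force: 40.1
now [466.7 -99.9 214.2] yaw -1.32 F [-0.4  0.3 -1.8] t 53.0167 q7 -1.48
delta in present axes [ -0.6   1.5 112.2] in target axes [ -0.6   1.4 112.2] rotvec [-0.     0.     0.002]
```

In the tool's units: 30 mm / 200 = 0.15, 20 mm / 200 = 0.1.

```bash
python3 -m creep '[[[-0.003, 0.007, 0.1, 0, 0, 0, 30], [0, 0, 0.15, 0, 0, 0, 30], [0, 0, 0.15, 0, 0, 0, 30], [0, 0, 0.07, 0, 0, 0, 30], [0, 0, 0.03, 0, 0, 0, 30]]]' | grep -E "contact"
python3 -m creep '[[[0, 0, 0.02, 0, 0, 0, 30], [0, 0, 0.015, 0, 0, 0, 30], [0, 0, 0, 0, 0, 0, 30], [0, 0, 0, 0, 0, 0, 30], [0, 0, 0, 0, 0, 0, 30]]]' | grep -E "force|open"
python3 -m creep '[[[0, 0, 0, 0, 0, 0, 30], [0, 0, 0, 0, 0, 0, 30], [0, 0, 0, 0, 0, 0, 30]]]' | grep -E "contact"
python3 d.py 466 -101.3 102 -1.43
```

```text
contact_force: [-1.0, -0.2, -2.0]
contact_force: [-0.4, 0.0, -1.9]
opening: 38.3
gripper_force: 40.1
contact_force: [0.2, 0.2, -2.9]
now [ 466.  -102.5  107.7] yaw -1.45 F [ 0.2  0.2 -2.9] t 54.1 q7 -1.62
delta in present axes [-0.  -1.2  5.7] in target axes [-0.  -1.2  5.7] rotvec [ 0.001 -0.001 -0.   ]
```

In the tool's units: 3 mm / 200 = 0.015, 2.5 mm / 200 = 0.0125.

```bash
python3 -m creep '[[[0, -0.006, 0.015, 0, 0, 0, 30], [0, 0, 0.0125, 0, 0, 0, 30], [0, 0, 0, 0, 0, 0, 30], [0, 0, 0, 0, 0, 0, 30], [0, 0, 0, 0, 0, 0, 30]]]' | grep -E "contact|pos"
for i in 1 2 3 4; do python3 -m creep '[[[0, 0, 0.0025, 0, 0, 0, 30], [0, 0, 0, 0, 0, 0, 30], [0, 0, 0, 0, 0, 0, 30]]]' | grep -E "contact|pos"; done
```

```text
tool_pos: [465.8, -101.1, 101.8]
contact_force: [0.6, -0.6, -1.9]
tool_pos: [465.9, -101.2, 101.4]
contact_force: [0.6, 0.4, -2.2]
tool_pos: [465.9, -101.2, 100.9]
contact_force: [-0.1, -0.8, -1.8]
tool_pos: [465.9, -101.2, 100.7]
contact_force: [-2.0, -0.1, 2.2]
tool_pos: [466.0, -101.2, 100.7]
contact_force: [-3.8, 0.6, 8.2]
```

In the tool's units: -0.6 mm / 200 = -0.003.

```bash
python3 -m creep '[[[0, 0, -0.003, 0, 0, 0, 36], [0, 0, 0, 0, 0, 0, 39.5], [0, 0, 0, 0, 0, 0, 42], [0, 0, 0, 0, 0, 0, 50], [0, 0, 0, 0, 0, 0, 60]]]' | grep -E "contact|open"
python3 -m creep '[[[0, 0, -0.025, 0, 0, 0, 60], [0, 0, -0.075, 0, 0, 0, 60], [0, 0, -0.125, 0, 0, 0, 62], [0, 0, -0.15, 0, 0, 0, 62], [0, 0, -0.1, 0, 0, -0.055, 62]]]' | grep -E "contact|open"
python3 -m creep '[[[0, 0, 0, 0, 0, -0.06, 62], [0, 0, 0, 0, 0, -0.06, 62], [0.02, -0.08, 0, 0, 0, 0, 62], [0.042, -0.161, 0, 0, 0, 0, 62], [0.042, -0.161, 0, 0, 0, 0, 62]]]' | grep -E "contact"
python3 -m creep '[[[0.042, -0.161, 0, 0, 0, 0, 62], [0.042, -0.161, 0, 0, 0, 0, 62], [0.042, -0.161, 0, 0, 0, 0, 62], [0.042, -0.161, 0, 0, 0, 0, 62], [0.042, -0.161, 0, 0, 0, 0, 62]]]' | grep -E "contact"
python3 -m creep '[[[0.042, -0.161, 0, 0, 0, 0, 62], [0.042, -0.161, 0, 0, 0, 0, 62], [0.042, -0.161, 0, 0, 0, 0, 62], [0.042, -0.161, 0, 0, 0, 0, 62], [0.042, -0.161, 0, 0, 0, 0, 62]]]' | grep -E "contact"
python3 -m creep '[[[0.023, -0.08, 0, 0, 0, 0, 62], [0, 0, 0, 0, 0, 0, 62], [0, 0, 0, 0, 0, 0, 62], [0, 0, 0, 0, 0, 0, 62], [0, 0, 0, 0, 0, 0, 62]]]' | grep -E "contact"
python3 -m creep '[[[0, 0, 0, 0, 0, 0, 62], [0, 0, 0, 0, 0, 0, 62], [0, 0, 0, 0, 0, 0, 62]]]' | grep -E "contact"
python3 d.py 435.6 330.8 96 18.6
python3 - <<'E'
from m import *
c=snap('top','t11.png');Z=cloud(c)[...,2]
rect(c,box((Z>74)&(Z<90),330,265,374,318),78,'stele top')
rect(c,box((Z>74)&(Z<90),376,265,418,318),80,'prism top')
E
```

```text
contact_force: [0.4, 0.1, -0.2]
opening: 59.6
contact_force: [0.6, 0.8, 0.4]
opening: 61.6
contact_force: [-0.2, 1.2, -0.0]
contact_force: [1.5, 0.2, -0.3]
contact_force: [0.3, -0.2, 1.1]
contact_force: [0.1, -1.2, 0.1]
contact_force: [-0.1, 0.5, -0.0]
now [436.5 329.4 195.5] yaw 18.52 F [-0.1  0.5 -0. ] t 58.2667 q7 -2.22
delta in present axes [-0.4 -1.7 99.5] in target axes [-0.4 -1.6 99.5] rotvec [ 0.001 -0.    -0.001]
stele top ctr [465.9 -29.9] size [34.6 28.1] ang 0.77
prism top ctr [ 465.7 -101.9] size [40.  41.2] ang 84.16
```

Stele and prism are both back. Now the juglet.

In the tool's units: 30 mm / 200 = 0.15, 25 mm / 200 = 0.125.

```bash
python3 -m creep '[[[-0.002, -0.008, 0.125, 0, 0, 0, 62], [0, 0, 0.15, 0, 0, 0, 62], [0, 0, 0.1, 0, 0, 0, 62], [0, 0, 0.06, 0, 0, 0, 62], [0, 0, 0.03, 0, 0, 0, 62]]]' | grep -E "contact"
python3 -m creep '[[[0, 0, 0.0225, 0, 0, 0, 62], [0, 0, 0.0075, 0, 0, 0, 62], [0, 0, 0, 0, 0, 0, 62], [0, 0, 0, 0, 0, 0, 62], [0, 0, 0, 0, 0, 0, 50]]]' | grep -E "contact|pos"
python3 -m creep '[[[0, 0, 0, 0, 0, 0, 44], [0, 0, 0, 0, 0, 0, 42], [0, 0, 0, 0, 0, 0, 40], [0, 0, 0, 0, 0, 0, 38], [0, 0, 0, 0, 0, 0, 36]]]' | grep -E "contact|open"
python3 -m creep '[[[0, 0, 0, 0, 0, 0, 30], [0, 0, 0, 0, 0, 0, 30], [0, 0, 0, 0, 0, 0, 30], [0, 0, 0, 0, 0, 0, 30]]]' | grep -E "force|open|pos"
python3 -m creep '[[[0, 0, -0.015, 0, 0, 0, 30], [0, 0, -0.05, 0, 0, 0, 30], [0, 0, -0.125, 0, 0, 0, 30], [0, 0, -0.15, 0, 0, 0, 30], [0, 0, -0.15, 0, 0, 0.03, 30]]]' | grep -E "force|open"
python3 -m creep '[[[0, 0, -0.1, 0, 0, 0.05, 30], [0, 0, 0, 0, 0, 0.05, 30], [0, 0, 0, 0, 0, 0.045, 30], [0, 0, 0, 0, 0, 0, 30], [0, 0, 0, 0, 0, 0, 30]]]' | grep -E "force|open"
python3 d.py 470.6 41.4 150 -1.43
```

```text
contact_force: [0.5, -1.2, -0.7]
tool_pos: [435.6, 332.0, 97.4]
contact_force: [-0.3, 0.5, -0.6]
contact_force: [-0.5, -1.7, 2.8]
opening: 36.8
tool_pos: [435.4, 331.5, 96.7]
contact_force: [-0.4, -2.3, 5.2]
opening: 36.7
gripper_force: 40.2
contact_force: [-0.3, -1.0, -0.6]
opening: 37.1
gripper_force: 40.3
contact_force: [-0.1, -0.3, -1.5]
opening: 37.0
gripper_force: 40.4
now [434.7 331.8 214.6] yaw -1.27 F [-0.1 -0.3 -1.5] t 60.7333 q7 -2.52
delta in present axes [ 42.3 289.5  64.6] in target axes [ 43.1 289.4  64.6] rotvec [0.    0.    0.003]
```

In the tool's units: 32 mm / 200 = 0.16, 4.7 mm / 200 = 0.0235.

```bash
python3 -m creep '[[[0.012, 0.08, 0, 0, 0, 0, 30], [0.0235, 0.16, 0, 0, 0, 0, 30], [0.0235, 0.16, 0, 0, 0, 0, 30], [0.0235, 0.16, 0, 0, 0, 0, 30], [0.0235, 0.16, 0, 0, 0, 0, 30]]]' | grep -E "contact"
python3 -m creep '[[[0.0235, 0.16, 0, 0, 0, 0, 30], [0.0235, 0.16, 0, 0, 0, 0, 30], [0.0235, 0.16, 0, 0, 0, 0, 30], [0.0235, 0.16, 0, 0, 0, 0, 30], [0.0125, 0.085, 0, 0, 0, 0, 30]]]' | grep -E "contact"
python3 -m creep '[[[0, 0, 0.1, 0, 0, 0, 30], [0, 0, 0.125, 0, 0, 0, 30], [0, 0, 0.1, 0, 0, 0, 30], [0, 0, 0, 0, 0, 0, 30], [0, 0, 0, 0, 0, 0, 30]]]' | grep -E "contact"
python3 -m creep '[[[0, 0, 0, 0, 0, 0, 30], [0, 0, 0, 0, 0, 0, 30], [0, 0, 0, 0, 0, 0, 30], [0, 0, 0, 0, 0, 0, 30]]]' | grep -E "force|open"
python3 d.py 470.6 41.4 102 -1.43
```

```text
contact_force: [0.6, -1.2, -0.8]
contact_force: [0.0, -0.6, -1.3]
contact_force: [-0.4, -0.1, -1.7]
contact_force: [0.2, -0.2, -1.1]
opening: 37.0
gripper_force: 40.6
now [471.   41.7 150.5] yaw -1.43 F [ 0.2 -0.2 -1.1] t 62.3167 q7 -1.87
delta in present axes [-0.4  0.3 48.5] in target axes [-0.3  0.3 48.5] rotvec [ 0.001 -0.002  0.   ]
```

In the tool's units: 15 mm / 200 = 0.075, 10 mm / 200 = 0.05.

```bash
python3 -m creep '[[[-0.0015, 0.0015, 0.075, 0, 0, 0, 30], [0, 0, 0.075, 0, 0, 0, 30], [0, 0, 0.05, 0, 0, 0, 30], [0, 0, 0.02, 0, 0, 0, 30], [0, 0, 0.005, 0, 0, 0, 30]]]' | grep -E "contact"
python3 -m creep '[[[0, 0, 0, 0, 0, 0, 30], [0, 0, 0, 0, 0, 0, 30], [0, 0, 0, 0, 0, 0, 30], [0, 0, 0, 0, 0, 0, 30], [0, 0, 0, 0, 0, 0, 30]]]' | grep -E "contact"
python3 d.py 470.6 41.4 102 -1.43
```

```text
contact_force: [-0.3, 0.7, -1.8]
contact_force: [-0.4, -0.1, -1.4]
now [470.3  41.3 104.9] yaw -1.45 F [-0.4 -0.1 -1.4] t 63.15 q7 -1.94
delta in present axes [ 0.3 -0.1  2.9] in target axes [ 0.3 -0.1  2.9] rotvec [ 0.    -0.001 -0.   ]
```

In the tool's units: 1.5 mm / 200 = 0.0075, 1 mm / 200 = 0.005.

```bash
python3 -m creep '[[[0, 0, 0.0075, 0, 0, 0, 30], [0, 0, 0.005, 0, 0, 0, 30], [0, 0, 0, 0, 0, 0, 30], [0, 0, 0, 0, 0, 0, 30], [0, 0, 0, 0, 0, 0, 30]]]' | grep -E "contact|pos"
for i in 1 2 3 4; do python3 -m creep '[[[0, 0, 0.0025, 0, 0, 0, 30], [0, 0, 0, 0, 0, 0, 30], [0, 0, 0, 0, 0, 0, 30]]]' | grep -E "contact|pos"; done
```

```text
tool_pos: [470.0, 41.4, 101.9]
contact_force: [-0.6, -1.3, -1.6]
tool_pos: [470.0, 41.4, 101.5]
contact_force: [-0.9, 0.0, -1.5]
tool_pos: [470.0, 41.4, 101.0]
contact_force: [0.3, -0.9, -2.0]
tool_pos: [470.1, 41.4, 100.7]
contact_force: [-2.0, 0.1, 2.3]
tool_pos: [470.2, 41.4, 100.7]
contact_force: [-2.9, 0.3, 8.0]
```

Seated. I'll release it, retreat upward and to the side (left, over the mat), then look.

In the tool's units: -0.7 mm / 200 = -0.0035.

```bash
python3 -m creep '[[[0, 0, -0.0035, 0, 0, 0, 35], [0, 0, 0, 0, 0, 0, 38], [0, 0, 0, 0, 0, 0, 41], [0, 0, 0, 0, 0, 0, 48], [0, 0, 0, 0, 0, 0, 58]]]' | grep -E "contact|open"
python3 -m creep '[[[0, 0, -0.025, 0, 0, 0, 60], [0, 0, -0.075, 0, 0, 0, 60], [0, 0, -0.125, 0, 0, 0, 60], [0, 0, -0.15, 0, 0, 0, 60], [0, 0, -0.15, 0, 0, 0, 60]]]' | grep -E "contact|open"
python3 -m creep '[[[0, -0.075, -0.1, 0, 0, 0, 60], [0, -0.165, 0, 0, 0, 0, 60], [0, -0.165, 0, 0, 0, 0, 60], [0, -0.165, 0, 0, 0, 0, 60], [0, -0.165, 0, 0, 0, 0, 60]]]' | grep -E "contact"
python3 -m creep '[[[0, -0.165, 0, 0, 0, 0, 60], [0, -0.165, 0, 0, 0, 0, 60], [0, -0.1, 0, 0, 0, 0, 60], [0, 0, 0, 0, 0, 0, 60], [0, 0, 0, 0, 0, 0, 60]]]' | grep -E "contact"
python3 - <<'E'
from m import *
c=snap('top','t12.png');Z=cloud(c)[...,2];print(robot.get_state()['time_s'])
for n,b in dict(jug=(290,265,330,315),stele=(333,265,374,318),prism=(376,265,418,318)).items(): rect(c,box((Z>74)&(Z<90),*b),80,n)
hsv=cv2.cvtColor(c['color'],cv2.COLOR_RGB2HSV)
a=cv2.imread('pics/t12.png')[200:340,270:560];snap('scene','s12.png');b=cv2.imread('pics/s12.png')[170:420,90:400]
cv2.imwrite('pics/v12.png',np.vstack([cv2.resize(a,(580,280)),cv2.resize(b,(372,300),interpolation=cv2.INTER_AREA) if 0 else cv2.copyMakeBorder(cv2.resize(b,(390,315)),0,0,0,190,cv2.BORDER_CONSTANT)]))
E
```

```text
contact_force: [-0.3, -0.0, -0.3]
opening: 57.4
contact_force: [0.3, -0.8, 0.2]
opening: 60.0
contact_force: [0.1, 0.0, -0.1]
contact_force: [-0.7, -0.2, -0.7]
66.2833
jug ctr [470.5  41.2] size [26.3 24.8] ang 1.01
stele ctr [466.  -29.8] size [34.4 28. ] ang 1.0
prism ctr [ 465.7 -101.9] size [39.9 41.2] ang 84.78
```

View pics/v12.png

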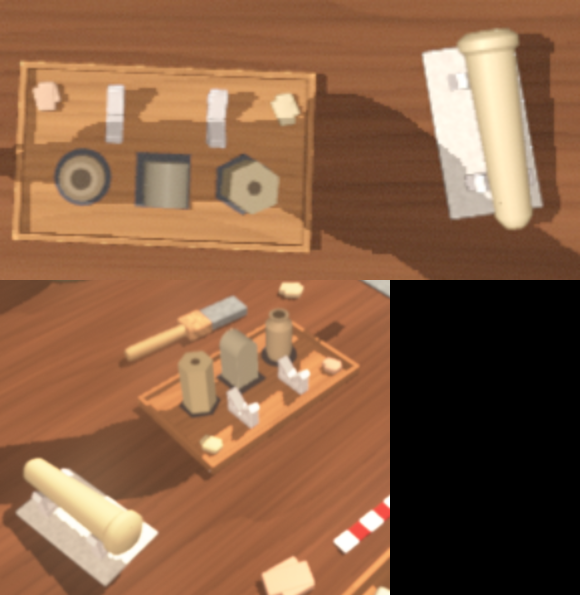

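The view shows all three finds upright on their own pads, at (82,177), (163,182) and (250,187). The cone lies in both supports, from (490,35) to (514,225). One last numeric check that the cone is centred along the cradle, then I'll hand in.

```bash
python3 - <<'E'
from h import *
c=snap('top'); P=onplane(c,[(514.5,215.3),(527,313.8)],46); d=P[0]-P[1]; L=np.linalg.norm(d); m=P.mean(0)
a=np.radians(9.4);o=m[:2]-[518.4,-313.7]
print('len',L.round(1),'yaw',np.degrees(np.arctan2(d[1],d[0])).round(1),'along',(o@[np.cos(a),np.sin(a)]).round(1),'across',(o@[-np.sin(a),np.cos(a)]).round(1))
if abs(o@[np.cos(a),np.sin(a)])<5 and abs(L-169)<6: print(robot.finish_job())
E
```

```text
len 167.9 yaw 6.8 along -1.0 across -1.6
the job is handed in; nothing more can be done
None
```

The job is handed in at about 66 s of the 134 s allowed: the cone lies in the cradle notches, about 1 mm off-centre lengthwise by camera, and the juglet, prism and stele stand upright within about 2 mm of the middle of their own pads; while I was gripping the stele, the gripper's knuckle pressed the juglet's rim with about 20 N (27 N peak reading, under the 40 N limit) without moving it.

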